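Clamp a wood sample in the vice under a stereo microscope

TASK

The wood sample stands loose between the jaws of the small vice on the microscope's base: clamp it firmly by turning the vice's screw clockwise with its lever until it comes up hard. The base plate stops the lever going all the way round, so work it in short swings: pull the lever outward along the screw to free its teeth, swing it back, let it in again and swing on. At the end leave the sample upright where it stood, the lever fully in and let go, the microscope not knocked and the other things on the bench where they are.

Things in the scene. Friction and masses are not known exactly. Their poses are not given: they have to be found in the camera images.
- ball (a point): centre of the black ball, 20 mm across, at the end of the vice's clamp lever: the place to hold. It is rigid with the arm (round bar, 11 mm, 21 mm at the hub), so a hand that holds it fast must turn with the lever. It moves on a circle of 66 mm radius about 'pivot', across the screw; with the lever pulled out, that circle lies up to 9 mm further from the vice.
- pivot (a point): fixed point on the screw's axis, 52 mm above the bench: centre of the ball's circle when the lever is fully in. Axes as the vice's. Clockwise, facing the lever's end of the vice (looking along +x), tightens: an upright lever goes to the -y side. The lever meets the base plate 103 degrees either side of upright; it starts at most 38 degrees to the +y side or 21 to the -y side.
- hub (a point): outer end of the lever's black hub, on the screw's axis (hub 35 mm across, 28 mm long; the arm leans 25 degrees outward from it). The screw turns stiffly, about 5 N at the ball, needs another 215 to 260 degrees at the start, then comes up hard (firm at 12 N). It stays where it is left, but with the lever in its teeth a backward swing undoes it.
- lever (a joint): how far the lever is pulled out along the screw (m): 0 fully in, 0.009 at most, against a spring (5.5 N in, 8 N out). 16 teeth, 22.5 degrees apart, join lever and screw, free play 7 degrees; beyond 0.005 they are free and the lever swings loosely. Let in on top of a tooth it stays out at 0.0045 (it may start so) and drops in when swung on by up to 15 degrees.
- vice: small dark steel vice with bright jaw plates, 117 mm long, 50 mm wide, 54 mm high, fixed on the base plate. Origin: on the base plate under the middle of the jaws. Its x axis points along the screw from the lever's end to the fixed jaw, z up. The lever is at the -x end: its hub 66 to 94 mm and its ball 113 mm out from the origin when fully in.
- jaw: moving jaw of the vice, 18 mm thick, 50 mm wide, driven towards the vice's +x by the screw, 5 mm a turn. Origin: in the plane of its clamping face, at the height of the base plate. At the start it is 2 to 3.5 mm short of clamping the sample.
- sample: loose wood sample, a light upright block, 24 mm (between the jaws) by 40 mm by 50 mm high, standing on the vice's bed 22 mm above the base plate. Origin: centre of its underside, z up.
- microscope: white stereo microscope on a pillar stand, fixed; not to be pressed with over 10 N. Origin: on the bench under its optical axis, eyepieces to its -x side, pillar 128 mm to the +x side. Base plate 300 by 220 mm, 22 mm thick, reaching 140 mm to -x. The vice stands near the origin, lever to the -x side. Ring light above it, 88 mm across, underside 203 mm up.
- eyepieces (a point): point midway between the two eyepiece ends, 149 mm to the microscope's -x side and 444 mm above the bench. The tubes rise to it at 45 degrees from the zoom body (105 mm wide, from 286 mm up, reaching 81 mm to the -x side) and hang over the lever, so a hand comes to the ball from the -x side, leaning out by about 25 to 45 degrees.
- spare_block: bystander: loose wood block, 30 by 24 mm, 50 mm high. Origin under its centre.
- petri_dish: bystander: loose shut clear dish, 94 mm across, 15 mm high. Origin under its centre.
- jar: bystander: loose clear sample jar with a white lid, 64 mm across, 75 mm high. Origin under its centre.
- slide_box: bystander: loose grey slide box, 85 by 100 mm, 35 mm high. Origin under its centre.
There are look-alikes about, which are no part of the job. Leave any red, turquoise or white look-alike of the sample alone.

How it is judged (in metres and radians):
At the end, for the whole second after the job is handed in: the sample is clamped between the jaws (jaw pressing it with over 32 N; fully tight gives about 44 N), upright within 0.06 rad and within 12 mm of where it stood; the lever is fully in (within 2 mm) and at rest (contact force between jaw and sample above 32 N and value of joint lever below 0.002 m and angle between sample's own z axis and vertical below 0.06 rad and distance of sample from where it was at the start of the episode below 0.012 m and linear speed of sample below 0.01 m/s); the robot touches nothing.
It fails at once if the microscope is knocked or pressed (over 10 N) (contact force between any of the fingers, the arm and microscope above 10 N).
It fails at once if a bystander is moved by more than 20 mm (distance of any of spare_block, petri_dish, jar, slide_box from where it was at the start of the episode above 0.02 m).
It also fails if it takes over 72 s, if anything falls off the work surface, if the arm or the gripper's body presses on something with over 40 N, if the wrist force passes 120 N, or if a joint passes its speed limit or range.

ROBOT

A 7-joint arm with a two-finger parallel gripper is mounted at the origin on the work surface. World frame = base frame: x ahead of the robot, y to its left, z up, the work surface at z = 0. Lengths are in mm, angles in rad, forces in N, time in s.
With the tool pointing down it reaches from about 400 to 875 mm from the base axis. Payload 4.4 kg.
Tool frame: the origin (TCP) lies at the very end of the fingers, on their centre line; the grasp point (between the pads) lies ctrl.grip_depth behind it (ctrl.grip_depth is the distance from the TCP to the grasp point, in mm); z points along the fingers, x is the direction in which the jaws open and shut, and the axes are right-handed (so a half turn about z gives the same grasp; the last joint's range is limited). The gripper opens to 85 mm and grips with 20 to 120 N. Pads are 22 mm wide; open, the fingers measure 114 mm over their backs; the gripper's body (76 mm by 85 mm) begins 54 mm behind the grasp point. The pads swing forward as they close: fully open they stand 13 mm farther back than shut.
Start: joints at [1.189, 0.628, 0.038, 1.517, -0.027, 0.996, -0.02], TCP at [201.903, -617.862, 231.313] pointing down, gripper open.
Joint ranges: [-3.06, 3.06], [-0.37, 2.12], [-1.25, 1.32], [0.18, 2.47], [-1.1, 4.24], [0.23, 1.98], [-2.94, 2.94]. Speed limits (rad/s): [2.57, 2.57, 3.14, 3.14, 3.14, 3.14, 3.14].

INTERFACE

Orientations are given as a rotation vector (axis times angle).
In Python, from rig import ctrl, cams gives the robot as it stands. The module is installed in compiled form; this text tells all that it offers.
- The arm moves only by the shell command python3 -m jog 'ROWS' [FORCE]. ROWS is JSON, a list of rows, each a list of 5 numbers: the shift along the tool's x, y, z each as a share of 0.15 m, from -1 to 1, then the turn about the tool's z as a share of 60 degrees, from -1 to 1, then the opening, from 0 (shut) to 1 (fully open). In form: [[x, y, z, yaw, claw], ...]. A call has exactly 10 rows; each row is the pose to reach, as a shift and turn from the pose commanded when the call began, along the tool's axes at that moment; what a row does not reach only later rows make up. A row lasts 1/10 s, in which the tool goes at most 50 mm and 8.59 degrees, less where a joint would pass 70% of its speed; a pose out of reach is approached as far as the arm can. A call with a number of a shift or a turn outside -1 to 1 is refused whole. A call with a gripper value outside its range is refused whole. The fingers move at their own pace and stop on an object; FORCE is the grip in N (left out, the last holds). Time passes only in rows, so rows that repeat a pose let the fingers close, or fill a call up. It gives the time, the measured TCP pose, the force and the opening at its end, in the units of the state.
- ctrl.sense(): the state, without advancing time (a new reading comes with each control period).
- cams.camera(name): name is "side" or "top" or "wrist"; returns the picture (384x512x3 uint8, red, green, blue); there is no depth.
- cams.camera_model(name): a dict with "K" (3x3 intrinsics, pixels), "xyz" and "attitude" of the camera in the world; the wrist camera has in their place "hand_eye" (4x4, takes a point from camera to tool coordinates, whose origin is the TCP and whose axes are the tool frame's). Camera axes: x right, y down, z forward; pixel columns grow to the right and rows downward; lengths in mm; the calibration is good to about 2 mm. A picture is of the moment at which its call begins: read the wrist's pose just before it. camera_model takes no time and is no camera call.
- ctrl.finish_job(): hands the job in, once; it reports no verdict.
The state is a dict: "clock": time; "joints": joint angles; "qd": joint speeds; "tau": joint torques, N m; "ee_pos": TCP position; "orientation": TCP orientation; "contact_force": force on the tool from outside, world axes, zero at the start; "ft_torque": the same for the moment, N m; "grip_width": finger opening in mm.
Only numpy, scipy, OpenCV 4.12 (cv2) and the standard library are available. Lean on these libraries where they do the work, as an engineer would, in place of code of your own. Each camera call takes 0.05 s, during which the arm holds its last target.

## Working session

There is one attempt and no reset: what is moved stays moved. The work goes in short steps, Python scripts to look and compute and a shell command to move; the robot and the scene stay as the last step left them, time stands still between calls to the robot, and variables do not carry over. Pictures are saved under pics/ and viewed, and the job is handed in when it is done.

```bash
ls; mkdir -p pics; python3 - <<'E'
from rig import ctrl,cams
import cv2,numpy as np
s=ctrl.sense();print({k:np.round(v,3).tolist() for k,v in s.items()},ctrl.grip_depth)
for n in("side","top","wrist"):
    cv2.imwrite(f"pics/a_{n}.png",cams.camera(n)[:,:,::-1]);m=cams.camera_model(n);print(n,{k:(np.round(v,4).tolist() if not isinstance(v,str) else v) for k,v in m.items()})
E
```

```text
pics
{'clock': 0.0, 'joints': [1.189, 0.629, 0.038, 1.518, -0.027, 0.996, -0.02], 'qd': [0.001, -0.001, 0.0, 0.001, 0.001, -0.0, 0.001], 'tau': [0.001, -56.338, 1.226, -19.344, 0.011, 0.01, 0.0], 'ee_pos': [201.69, -617.26, 230.39], 'orientation': [-2.542, 1.844, 0.002], 'contact_force': [-0.056, 0.059, -0.396], 'ft_torque': [0.099, 0.008, -0.016], 'grip_width': 85.643} 18.700000000000003
side {'K': [[413.0873, 0.0, 257.371], [0.0, 413.0873, 189.3237], [0.0, 0.0, 1.0]], 'xyz': [461.3386, -742.8761, 1138.0692], 'attitude': [-2.4361, 0.2011, -0.0873]}
top {'K': [[455.0461, 0.0, 250.6687], [0.0, 455.0461, 191.9947], [0.0, 0.0, 1.0]], 'xyz': [453.1906, -1.6592, 1671.6099], 'attitude': [-2.1579, 2.1944, -0.0991]}
wrist {'K': [[324.3458, 0.0, 253.2617], [0.0, 324.3458, 186.1863], [0.0, 0.0, 1.0]], 'hand_eye': [[1.0, 0.001, 0.0009, 0.5815], [-0.0012, 0.9556, 0.2948, -73.6171], [-0.0005, -0.2948, 0.9556, -142.9497], [0.0, 0.0, 0.0, 1.0]]}
```

View pics/a_side.png

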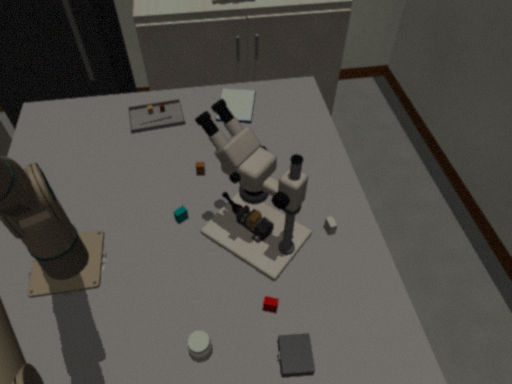

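View pics/a_top.png

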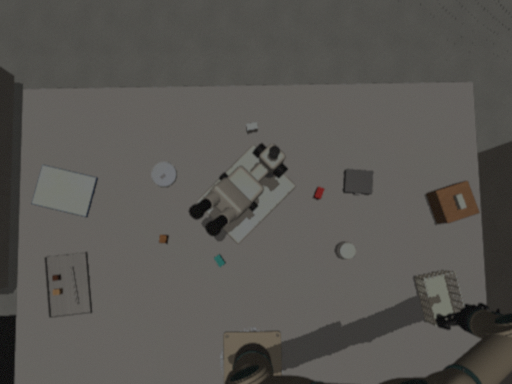

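View pics/a_wrist.png

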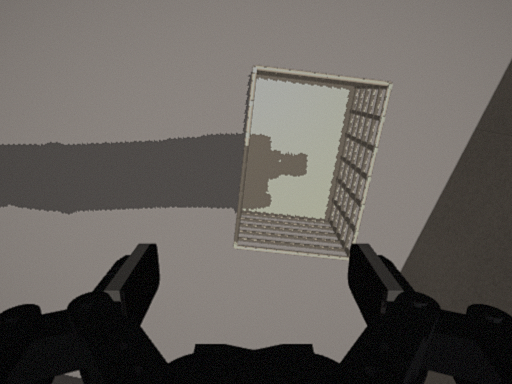

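```bash
python3 - <<'E'
import cv2
a=cv2.imread('pics/a_side.png')[80:300,170:350];cv2.imwrite('pics/b_side.png',cv2.convertScaleAbs(cv2.resize(a[:150],None,fx=4.4,fy=4,interpolation=2),alpha=1.6))
a=cv2.imread('pics/a_top.png')[110:270,140:340];cv2.imwrite('pics/b_top.png',cv2.convertScaleAbs(cv2.resize(a[:150],None,fx=4,fy=4,interpolation=2),alpha=1.6))
a=cv2.imread('pics/a_side.png')[185:280,195:320];cv2.imwrite('pics/b2_side.png',cv2.convertScaleAbs(cv2.resize(a,None,fx=6,fy=6,interpolation=2),alpha=2))
E
```

```text
(no output)
```

View pics/b2_side.png

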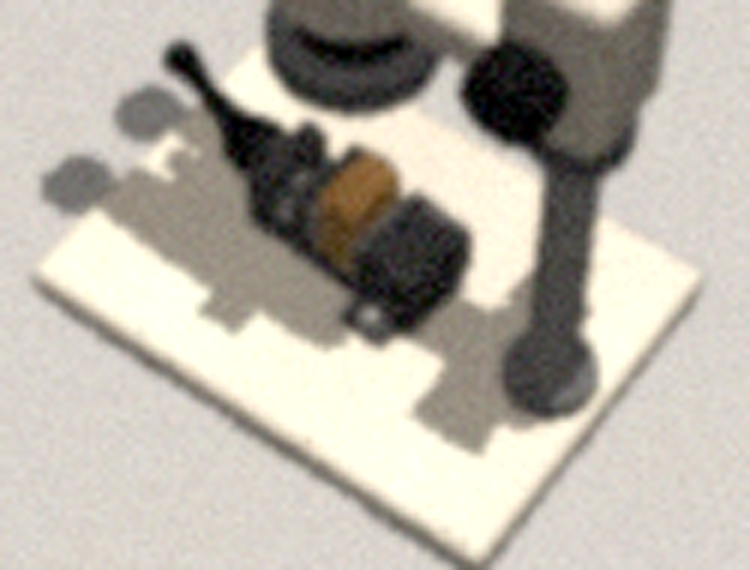

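View pics/b_top.png

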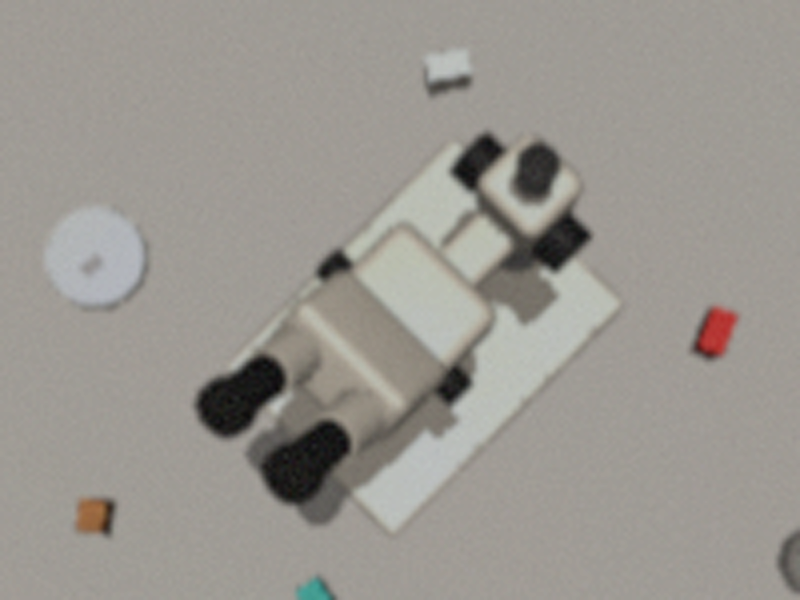

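```bash
cat > h.py <<'E'
from rig import ctrl,cams
import cv2,numpy as np
from scipy.spatial.transform import Rotation as R
def cam(n,st=None):
    m=cams.camera_model(n)
    if n=='wrist':
        T=np.eye(4);T[:3,:3]=R.from_rotvec(st['orientation']).as_matrix();T[:3,3]=st['ee_pos'];T=T@np.array(m['hand_eye'])
        return np.array(m['K']),T[:3,:3],T[:3,3]
    return np.array(m['K']),R.from_rotvec(m['attitude']).as_matrix(),np.array(m['xyz'])
def plane(c,uv,z):
    K,Rm,p=c;d=Rm@np.linalg.solve(K,[uv[0],uv[1],1]);return p+d*(z-p[2])/d[2]
def proj(c,X):
    K,Rm,p=c;q=K@(Rm.T@(np.array(X)-p));return q[:2]/q[2]
E
python3 - <<'E'
from h import *
S=cam('side');T=cam('top')
f=lambda u,v:(195+u/6,185+v/6)
g=lambda u,v:(140+u/4,110+v/4)
for n,p in dict(left=(35,275),near=(480,565),right=(705,275)).items(): print('S',n,plane(S,f(*p),22).round(1))
for n,p in dict(near=(390,535),right=(620,300),far=(450,143)).items(): print('T',n,plane(T,g(*p),22).round(1))
for z in(100,110,118):print('ball',z,plane(S,f(182,58),z).round(1))
print('eyeT',plane(T,g(297,477),444).round(1),plane(T,g(228,405),444).round(1))
for n,p in dict(brown=(93,516),teal=(313,590),dish=(95,258),red=(718,330)).items():print(n,plane(T,g(*p),30).round(1))
for n,p in dict(jar=(346,251),box=(358,182)).items():print(n,plane(T,p,35).round(1))
E
```

```text
S left [418.8  35.8  22. ]
S near [ 623.  -173.6   22. ]
S right [777.6 -22.6  22. ]
T near [414.9  45.3  22. ]
T right [ 624.2 -167.3   22. ]
T far [771.7 -14.9  22. ]
ball 100 [511.5 110.  100. ]
ball 110 [511.1 101.8 110. ]
ball 118 [510.7  95.2 118. ]
eyeT [464.5  95.2 444. ] [513.7 141.3 444. ]
brown [436.5 311.2  30. ]
teal [367.4 114.6  30. ]
dish [669.7 309.5  30. ]
red [ 594.6 -254.5   30. ]
jar [ 383. -342.   35.]
box [ 629.9 -394.2   35. ]
```

View pics/b_side.png

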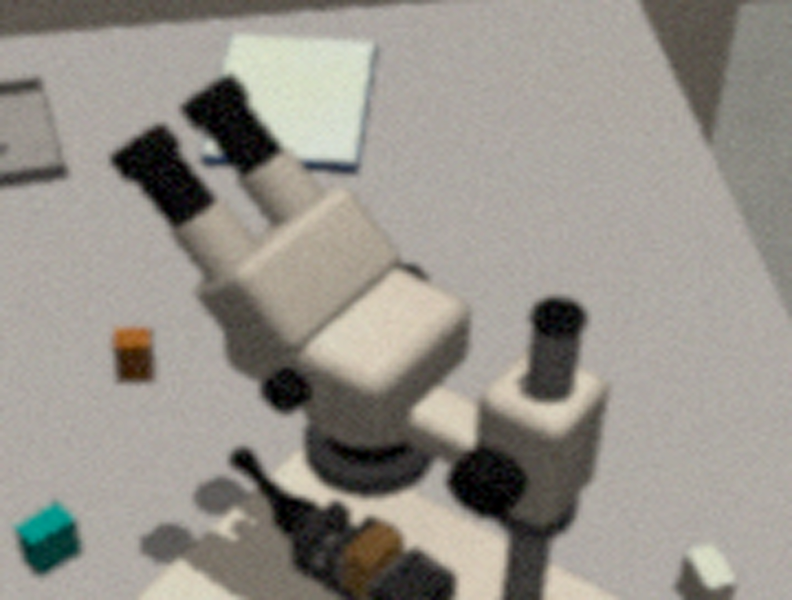

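```bash
python3 -m jog '[[0.1,-0.33,0,0,1],[0.2,-0.66,0,0,1],[0.25,-1,0,0,1],[0.25,-1,0,0,1],[0.25,-1,0,0,1],[0.25,-1,0,0,1],[0.25,-1,0,0,1],[0.25,-1,0,0,1],[0.25,-1,0,0,1],[0.25,-1,0,0,1]]'
python3 -m jog '[[0.1,-0.33,0,0,1],[0.2,-0.66,0,0,1],[0.25,-1,0,0,1],[0.25,-1,0,0,1],[0.25,-1,0,0,1],[0.25,-1,0,0,1],[0.25,-1,0,0,1],[0.25,-1,0,0,1],[0.25,-1,0,0,1],[0.25,-1,0,0,1]]'
python3 - <<'E'
from h import *
s=ctrl.sense();print(np.round(s['joints'],3),sum(np.array(s['joints'])[[1,3,5]])-np.pi);print(R.from_rotvec(s['orientation']).as_matrix().round(3))
E
```

```text
clock: 1.15
ee_pos: [355.5, -607.2, 231.5]
orientation: [2.542, -1.846, 0.0]
contact_force: [-0.4, 0.0, -0.8]
grip_width: 85.6
clock: 2.15
ee_pos: [509.8, -596.3, 231.6]
orientation: [2.542, -1.846, 0.0]
contact_force: [0.6, 0.9, 0.5]
grip_width: 85.5
[ 0.806  0.855  0.051  1.041 -0.04   1.245 -0.403] 0.0006589803952010698
[[ 0.31  -0.951  0.   ]
 [-0.951 -0.31  -0.   ]
 [ 0.    -0.    -1.   ]]
```

```bash
python3 -m jog '[[0.3,-0.15,0,0,1],[0.6,-0.3,0,0,1],[0.9,-0.43,0,0,1],[0.9,-0.43,0,0,1],[0.9,-0.43,0,0,1],[0.9,-0.43,0,0,1],[0.9,-0.43,0,0,1],[0.9,-0.43,0,0,1],[0.9,-0.43,0,0,1],[0.9,-0.43,0,0,1]]'
python3 - <<'E'
from h import *
s=ctrl.sense();print(np.round(s['joints'],3),sum(np.array(s['joints'])[[1,3,5]])-np.pi);print(R.from_rotvec(s['orientation']).as_matrix().round(3))
E
```

```text
clock: 3.15
ee_pos: [600.3, -689.3, 225.9]
orientation: [2.539, -1.841, 0.029]
contact_force: [0.0, -0.6, -0.4]
grip_width: 85.4
[ 0.765  1.29   1.053  0.185 -1.016  1.738 -0.327] 0.07091210661955527
[[ 0.311 -0.95   0.012]
 [-0.95  -0.311 -0.015]
 [ 0.018 -0.007 -1.   ]]
```

```bash
python3 -m jog '[[0.3,-0.15,0,0,1],[0.6,-0.3,0,0,1],[0.9,-0.43,0,0,1],[0.9,-0.43,0,0,1],[0.9,-0.43,0,0,1],[0.9,-0.43,0,0,1],[0.9,-0.43,0,0,1],[0.9,-0.43,0,0,1],[0.9,-0.43,0,0,1],[0.9,-0.43,0,0,1]]'
python3 - <<'E'
from h import *
s=ctrl.sense();print(np.round(s['joints'],3),sum(np.array(s['joints'])[[1,3,5]])-np.pi);print(R.from_rotvec(s['orientation']).as_matrix().round(3))
E
```

```text
clock: 4.15
ee_pos: [619.9, -702.5, 199.4]
orientation: [2.53, -1.835, 0.1]
contact_force: [-0.4, -0.3, 0.7]
grip_width: 85.2
[ 0.758  1.325  1.129  0.185 -1.099  1.669 -0.329] 0.037651929353752944
[[ 0.309 -0.95   0.043]
 [-0.949 -0.311 -0.049]
 [ 0.06  -0.026 -0.998]]
```

```bash
cat > st.py <<'E'
from h import *
s=ctrl.sense();M=R.from_rotvec(s['orientation']).as_matrix()
z=M[:,2];print('q',np.round(s['joints'],3),'tilt',np.degrees(np.arccos(-z[2])).round(1),'az',np.degrees(np.arctan2(z[1],z[0])).round(1))
print(M.round(3).tolist())
E
python3 -m jog '[[0,0,-0.33,0,1],[0,0,-0.66,0,1],[0.3,-0.15,-1,0,1],[0.3,-0.15,-1,0,1],[0.3,-0.15,-1,0,1],[0.3,-0.15,-1,0,1],[0.3,-0.15,-1,0,1],[0.3,-0.15,-1,0,1],[0.3,-0.15,-1,0,1],[0.3,-0.15,-1,0,1]]'
python3 st.py
```

```text
clock: 5.15
ee_pos: [606.5, -683.3, 326.3]
orientation: [2.52, -1.828, 0.166]
contact_force: [-0.4, 0.0, 0.4]
grip_width: 85.2
q [ 0.75   1.186  1.15   0.185 -1.099  1.766 -0.33 ] tilt 6.3 az -48.6
[[0.307, -0.949, 0.072], [-0.946, -0.312, -0.082], [0.1, -0.043, -0.994]]
```

```bash
python3 -m jog '[[0.3,-0.15,-0.33,0,1],[0.6,-0.3,-0.66,0,1],[0.9,-0.43,-1,0,1],[0.9,-0.43,-1,0,1],[0.9,-0.43,-1,0,1],[0.9,-0.43,-1,0,1],[0.9,-0.43,-1,0,1],[0.9,-0.43,-1,0,1],[0.9,-0.43,-1,0,1],[0.9,-0.43,-1,0,1]]'
python3 st.py
python3 -m jog '[[0.3,-0.15,-0.33,0,1],[0.6,-0.3,-0.66,0,1],[0.9,-0.43,-1,0,1],[0.9,-0.43,-1,0,1],[0.9,-0.43,-1,0,1],[0.9,-0.43,-1,0,1],[0.9,-0.43,-1,0,1],[0.9,-0.43,-1,0,1],[0.9,-0.43,-1,0,1],[0.9,-0.43,-1,0,1]]'
python3 st.py
```

```text
clock: 6.15
ee_pos: [595.8, -664.5, 411.3]
orientation: [2.509, -1.82, 0.234]
contact_force: [-0.2, -0.3, -0.7]
grip_width: 85.3
q [ 0.741  1.09   1.166  0.185 -1.099  1.818 -0.334] tilt 8.8 az -48.4
[[0.303, -0.947, 0.102], [-0.942, -0.314, -0.115], [0.141, -0.061, -0.988]]
clock: 7.15
ee_pos: [581.9, -643.3, 485.9]
orientation: [2.497, -1.811, 0.299]
contact_force: [-0.1, 0.2, 0.3]
grip_width: 85.6
q [ 0.731  1.003  1.181  0.185 -1.099  1.862 -0.337] tilt 11.3 az -48.3
[[0.299, -0.945, 0.131], [-0.937, -0.316, -0.147], [0.18, -0.079, -0.98]]
```

```bash
python3 -m jog '[[0.4,-0.2,-1,0,1],[0.4,-0.2,-1,0,1],[0.4,-0.2,-1,0,1],[0.4,-0.2,-1,0,1],[0.4,-0.2,-1,0,1],[0.4,-0.2,-1,0,1],[0.4,-0.2,-1,0,1],[0.4,-0.2,-1,0,1],[0.4,-0.2,-1,0,1],[0.4,-0.2,-1,0,1]]'
python3 st.py
python3 -m jog '[[0.9,-0.43,-1,0,1],[0.9,-0.43,-1,0,1],[0.9,-0.43,-1,0,1],[0.9,-0.43,-1,0,1],[0.9,-0.43,-1,0,1],[0.9,-0.43,-1,0,1],[0.9,-0.43,-1,0,1],[0.9,-0.43,-1,0,1],[0.9,-0.43,-1,0,1],[0.9,-0.43,-1,0,1]]'
python3 st.py
```

```text
clock: 8.15
ee_pos: [551.9, -605.9, 578.1]
orientation: [2.485, -1.802, 0.362]
contact_force: [0.1, -0.3, -0.4]
grip_width: 85.2
q [ 0.717  0.888  1.204  0.185 -1.099  1.936 -0.337] tilt 13.8 az -48.2
[[0.293, -0.943, 0.159], [-0.931, -0.319, -0.177], [0.218, -0.096, -0.971]]
clock: 9.15
ee_pos: [535.7, -583.7, 631.0]
orientation: [2.471, -1.792, 0.424]
contact_force: [0.9, -0.3, -0.9]
grip_width: 85.4
q [ 0.706  0.82   1.219  0.185 -1.099  1.963 -0.34 ] tilt 16.2 az -48.1
[[0.286, -0.94, 0.186], [-0.923, -0.323, -0.208], [0.255, -0.112, -0.96]]
```

```bash
for i in 1 2; do python3 -m jog '[[1,-0.48,-1,0,1],[1,-0.48,-1,0,1],[1,-0.48,-1,0,1],[1,-0.48,-1,0,1],[1,-0.48,-1,0,1],[1,-0.48,-1,0,1],[1,-0.48,-1,0,1],[1,-0.48,-1,0,1],[1,-0.48,-1,0,1],[1,-0.48,-1,0,1]]'|head -2
python3 st.py;done
```

```text
clock: 10.15
ee_pos: [522.6, -565.0, 673.4]
q [ 0.695  0.765  1.231  0.185 -1.099  1.978 -0.342] tilt 18.6 az -48.0
[[0.279, -0.936, 0.213], [-0.915, -0.326, -0.237], [0.291, -0.129, -0.948]]
clock: 11.15
ee_pos: [512.2, -549.9, 710.0]
q [ 0.684  0.717  1.243  0.185 -1.099  1.981 -0.345] tilt 21.2 az -47.9
[[0.269, -0.932, 0.242], [-0.905, -0.331, -0.268], [0.33, -0.147, -0.932]]
```

```bash
for i in 1 2 3; do python3 -m jog '[[1,-0.5,-1,0,1],[1,-0.5,-1,0,1],[1,-0.5,-1,0,1],[1,-0.5,-1,0,1],[1,-0.5,-1,0,1],[1,-0.5,-1,0,1],[1,-0.5,-1,0,1],[1,-0.5,-1,0,1],[1,-0.5,-1,0,1],[1,-0.5,-1,0,1]]'|head -2
python3 st.py;done
```

```text
clock: 12.15
ee_pos: [503.0, -533.7, 744.5]
q [ 0.669  0.671  1.256  0.185 -1.099  1.981 -0.35 ] tilt 23.9 az -47.8
[[0.259, -0.927, 0.272], [-0.893, -0.337, -0.3], [0.369, -0.165, -0.914]]
clock: 13.15
ee_pos: [492.3, -516.8, 778.1]
q [ 0.653  0.625  1.271  0.185 -1.099  1.981 -0.354] tilt 26.5 az -47.6
[[0.247, -0.921, 0.301], [-0.879, -0.343, -0.33], [0.407, -0.183, -0.895]]
clock: 14.15
ee_pos: [480.0, -499.1, 810.8]
q [ 0.636  0.579  1.287  0.185 -1.099  1.981 -0.358] tilt 29.2 az -47.5
[[0.233, -0.915, 0.33], [-0.865, -0.35, -0.36], [0.445, -0.201, -0.873]]
```

```bash
python3 -m jog '[[1,-0.5,-1,0,0.6],[1,-0.5,-1,0,0.6],[1,-0.5,-1,0,0.6],[1,-0.5,-1,0,0.6],[1,-0.5,-1,0,0.6],[1,-0.5,-1,0,0.6],[1,-0.5,-1,0,0.6],[1,-0.5,-1,0,0.6],[1,-0.5,-1,0,0.6],[1,-0.5,-1,0,0.6]]'|head -2
python3 st.py; python3 - <<'E'
from h import *
S=cam('side')
im=cv2.imread('pics/a_side.png')[185:280,195:320];im=cv2.convertScaleAbs(cv2.resize(im,None,fx=6,fy=6,interpolation=2),alpha=2)
def V(x,y,z,yaw=-45.5,o=(593.5,17.5)):
    c,s=np.cos(np.radians(yaw)),np.sin(np.radians(yaw));return [o[0]+c*x-s*y,o[1]+s*x+c*y,z]
def dot(P,col):
    u=proj(S,P);cv2.circle(im,(int((u[0]-195)*6+3),int((u[1]-185)*6+3)),4,col,-1)
for x in(-94,-66):dot(V(x,0,52),(0,0,255))
dot(V(-113,0,52),(255,0,255))
for t in(-30,-15,0,15,30):dot(V(-113,66*np.sin(np.radians(t)),52+66*np.cos(np.radians(t))),(0,255,0))
for x,y in((-140,-110),(160,-110),(160,110)):dot(V(x,y,22),(255,0,0))
for x in(-12,12):
  for y in(-20,20):dot(V(x,y,94),(0,255,255))
# vice ends
for x in (51,):
  for y in(-25,25):dot(V(x,y,76),(255,255,0))
cv2.imwrite('pics/c.png',im)
E
```

```text
clock: 15.15
ee_pos: [466.4, -480.8, 842.4]
q [ 0.617  0.534  1.306  0.185 -1.099  1.981 -0.361] tilt 31.9 az -47.4
[[0.219, -0.908, 0.358], [-0.849, -0.358, -0.389], [0.481, -0.219, -0.849]]
```

View pics/c.png

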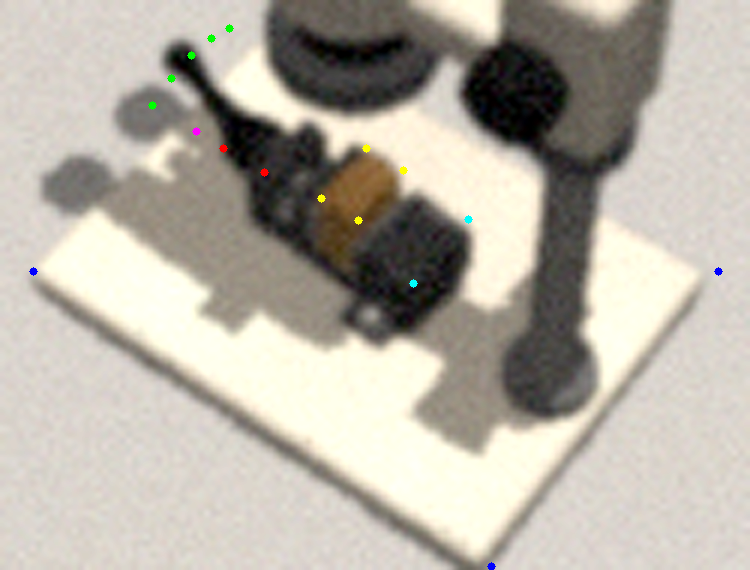

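```bash
for i in 1; do python3 -m jog '[[-0.3,0,0,-0.1,0.6],[-0.6,0,0.05,-0.2,0.6],[-0.9,0,0.1,-0.3,0.6],[-1,0,0.2,-0.41,0.6],[-1,0,0.2,-0.41,0.6],[-1,0,0.2,-0.41,0.6],[-1,0,0.2,-0.41,0.6],[-1,0,0.2,-0.41,0.6],[-1,0,0.2,-0.41,0.6],[-1,0,0.2,-0.41,0.6]]'|head -2
python3 st.py;done
```

```text
clock: 16.15
ee_pos: [442.7, -368.1, 747.0]
q [-0.459  0.152  1.306  1.117 -0.13   1.421 -0.047] tilt 32.1 az -47.8
[[0.571, -0.739, 0.357], [-0.625, -0.674, -0.394], [0.532, 0.002, -0.847]]
```

```bash
cat > go.py <<'E'
import sys
from h import *
s=ctrl.sense();M=R.from_rotvec(s['orientation']).as_matrix()
for a in sys.argv[1:]:
    d=np.array([float(v) for v in a.split(',')])-s['ee_pos'];print(a,'shares',(M.T@d/150).round(2))
E
python3 go.py 370,0,520 380,120,330
```

```text
370,0,520 shares [-2.62 -1.3   0.14]
380,120,330 shares [-3.75 -1.89  0.92]
```

```bash
for i in 1 2 3; do python3 -m jog '[[-0.3,-0.15,0.02,0,0.6],[-0.6,-0.3,0.05,0,0.6],[-0.9,-0.45,0.1,0,0.6],[-1,-0.5,0.1,0,0.6],[-1,-0.5,0.1,0,0.6],[-1,-0.5,0.1,0,0.6],[-1,-0.5,0.1,0,0.6],[-1,-0.5,0.1,0,0.6],[-1,-0.5,0.1,0,0.6],[-1,-0.5,0.1,0,0.6]]'|head -2
python3 st.py;done;python3 go.py 380,120,330 457,155,242
```

```text
clock: 17.15
ee_pos: [418.1, -227.5, 653.4]
q [-0.786 -0.232  0.705  1.556  0.584  1.405 -0.886] tilt 31.9 az -47.5
[[0.575, -0.736, 0.357], [-0.624, -0.677, -0.39], [0.529, 0.001, -0.849]]
clock: 18.15
ee_pos: [392.1, -88.3, 561.1]
q [-0.797 -0.239  0.363  1.848  0.626  1.37  -1.343] tilt 31.9 az -47.3
[[0.576, -0.735, 0.358], [-0.624, -0.678, -0.389], [0.528, 0.001, -0.849]]
clock: 19.15
ee_pos: [366.0, 50.2, 469.0]
q [-0.889 -0.108  0.121  2.014  0.594  1.302 -1.776] tilt 31.9 az -47.3
[[0.576, -0.735, 0.358], [-0.624, -0.678, -0.389], [0.528, 0.0, -0.849]]
380,120,330 shares [-0.73 -0.38  0.64]
457,155,242 shares [-0.89 -0.92  1.23]
```

```bash
for i in 1; do python3 -m jog '[[-0.3,-0.15,0.2,0,0.5],[-0.5,-0.3,0.4,0,0.5],[-0.73,-0.4,0.64,0,0.5],[-0.73,-0.4,0.64,0,0.5],[-0.73,-0.4,0.64,0,0.5],[-0.73,-0.4,0.64,0,0.5],[-0.73,-0.4,0.64,0,0.5],[-0.73,-0.4,0.64,0,0.5],[-0.73,-0.4,0.64,0,0.5],[-0.73,-0.4,0.64,0,0.5]]'|head -2
python3 st.py;done;python3 - <<'E'
from h import *
import json
s=ctrl.sense();im=cams.camera('wrist')
json.dump({k:np.array(s[k]).tolist() for k in('ee_pos','orientation')},open('d.json','w'))
im=im[:,:,::-1];cv2.imwrite('pics/d_raw.png',im);cv2.imwrite('pics/d.png',cv2.convertScaleAbs(cv2.resize(im,(800,600),interpolation=2),alpha=1.5))
E
```

```text
clock: 20.15
ee_pos: [381.3, 122.1, 329.8]
q [-0.932  0.151  0.076  2.178  0.662  0.995 -2.102] tilt 31.9 az -47.3
[[0.576, -0.735, 0.359], [-0.624, -0.679, -0.388], [0.528, -0.0, -0.849]]
```

View pics/d.png

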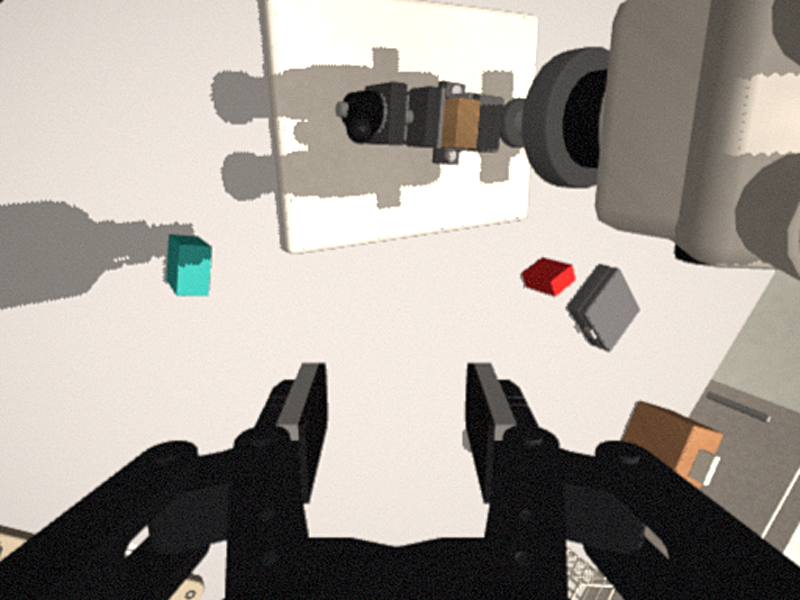

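```bash
python3 - <<'E'
import cv2
a=cv2.imread('pics/d_raw.png')[40:115,205:335];cv2.imwrite('pics/e.png',cv2.convertScaleAbs(cv2.resize(a,None,fx=6,fy=6,interpolation=2),alpha=2.5))
E
```

```text
(no output)
```

View pics/e.png

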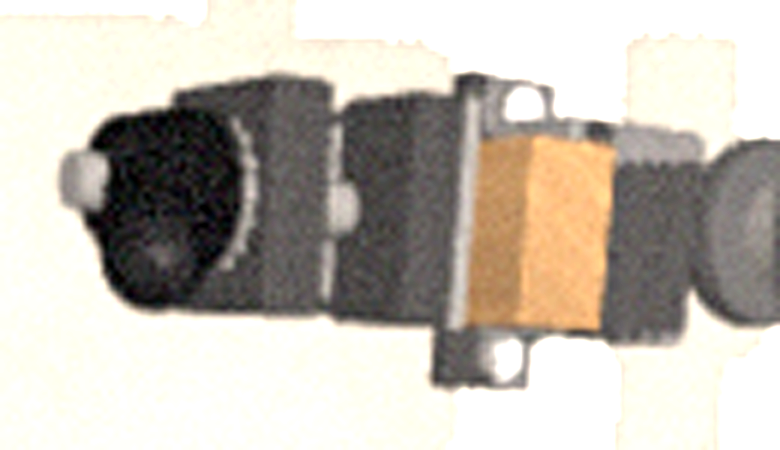

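```bash
python3 - <<'E'
from h import *
import json
st=json.load(open('d.json'));W=cam('wrist',st);S=cam('side')
w=lambda u,v:(205+(u-2.5)/6,40+(v-2.5)/6)
def tri(a,b):
    A=[];r=[]
    for c,uv in((W,a),(S,b)):
        K,Rm,p=c;d=Rm@np.linalg.solve(K,[*uv,1]);d/=np.linalg.norm(d);P=np.eye(3)-np.outer(d,d);A.append(P);r.append(P@p)
    X=np.linalg.lstsq(np.vstack(A),np.hstack(r),rcond=None)[0];return X,[np.linalg.norm(proj(c,X)-uv) for c,uv in((W,a),(S,b))]
print('ball',tri(w(150,252),(195+180/6,185+58/6)))
o=np.array([593.5,17.5,0])
c=[plane(W,w(*q),94) for q in((527,140),(612,145),(600,328),(522,325))]
for q in c:print(q.round(1))
print('sample ctr',np.mean(c,0).round(1),'S:',plane(S,(195+360/6,185+181/6),94).round(1))
e=[c[3]-c[0],c[2]-c[1]];print('y edge az',[np.degrees(np.arctan2(*-v[1::-1])).round(1) for v in e],[np.linalg.norm(v).round(1) for v in e], 'x', [np.degrees(np.arctan2(*(c[b]-c[a])[1::-1])).round(1) for a,b in((0,1),(3,2))],np.linalg.norm(c[1]-c[0]))
# screw axis z=52 pts
for n,q in dict(stub=(82,178),mid=(345,208)).items():print(n,plane(W,w(*q),52).round(1))
# plate edges from wrist (800x600 pic)
f=lambda u,v:(u/1.5625,v/1.5625)
for q in((290,252),(530,218),(540,15)):print('plate',plane(W,f(*q),22).round(1))
E
```

```text
ball (array([509.66324045,  99.17798924, 113.24709295]), [np.float64(0.17954797263882658), np.float64(0.06121066591669086)])
[597.5  39.6  94. ]
[613.8  21.7  94. ]
[584.1  -4.3  94. ]
[569.3  13.   94. ]
sample ctr [591.2  17.5  94. ] S: [593.8  17.5  94. ]
y edge az [np.float64(43.3), np.float64(41.2)] [np.float64(38.8), np.float64(39.5)] x [np.float64(-47.7), np.float64(-49.5)] 24.201914200924335
stub [532.2  97.9  52. ]
mid [574.5  45.1  52. ]
plate [415.4  44.8  22. ]
plate [ 624.4 -172.7   22. ]
plate [777.6 -18.8  22. ]
```

```bash
python3 - <<'E'
from h import *
import json
st=json.load(open('d.json'));W=cam('wrist',st)
w=lambda u,v:(205+(u-2.5)/6,40+(v-2.5)/6)
az=lambda d:np.degrees(np.arctan2(d[1],d[0])).round(1)
for z in(30,36):
    a,b=plane(W,w(523,103),z),plane(W,w(503,358),z);print(z,a.round(1),b.round(1),((a+b)/2).round(1),az(a-b)-90,np.linalg.norm(a-b))
# end face outer-top edges of vice's screw block z=76: (272,78)-(265,310) ; moving jaw back (405,95)-(408,322)
for z in (70,76):
  for p,q in(((272,78),(265,310)),((329,85),(325,312)),((412,95),(400,320)),((458,80),(450,328))):
    a,b=plane(W,w(*p),z),plane(W,w(*q),z);print(z,((a+b)/2).round(1),az(a-b)-90,np.linalg.norm(a-b).round(1))
E
```

```text
30 [641.   13.2  30. ] [592.3 -26.7  30. ] [616.7  -6.8  30. ] -50.7 62.93717985398679
36 [637.4  16.2  36. ] [589.3 -23.1  36. ] [613.4  -3.4  36. ] -50.7 62.04070212737166
70 [554.   69.3  70. ] -49.6 47.5
70 [563.8  57.8  70. ] -48.1 47.3
70 [577.1  41.2  70. ] -49.9 48.2
70 [586.9  31.9  70. ] -47.9 53.8
76 [551.3  71.8  76. ] -49.6 46.7
76 [560.9  60.5  76. ] -48.1 46.5
76 [574.1  44.1  76. ] -49.9 47.4
76 [583.7  35.   76. ] -47.9 53.0
```

```bash
python3 go.py 485,124,171
```

```text
485,124,171 shares [-0.17 -0.52  1.14]
```

```bash
for i in 1; do python3 -m jog '[[-0.05,-0.15,0.3,0,0.5],[-0.1,-0.3,0.6,0,0.5],[-0.15,-0.45,0.8,0,0.5],[-0.17,-0.52,0.9,0,0.5],[-0.17,-0.52,1,0,0.5],[-0.17,-0.52,1,0,0.5],[-0.17,-0.52,1,0,0.5],[-0.17,-0.52,1,0,0.5],[-0.17,-0.52,1,0,0.5],[-0.17,-0.52,1,0,0.5]]'
python3 st.py;done;python3 - <<'E'
from h import *
import json
s=ctrl.sense();im=cams.camera('wrist')
json.dump({k:np.array(s[k]).tolist() for k in('ee_pos','orientation')},open('f.json','w'))
im=im[:,:,::-1];cv2.imwrite('pics/f_raw.png',im);cv2.imwrite('pics/f.png',cv2.convertScaleAbs(cv2.resize(im,(800,600),interpolation=2),alpha=2.2))
im=cams.camera('side')[:,:,::-1];cv2.imwrite('pics/f_side.png',cv2.convertScaleAbs(cv2.resize(im[120:280,130:340],None,fx=3.5,fy=3.5,interpolation=2),alpha=1.8))
E
```

```text
clock: 21.2
ee_pos: [477.6, 133.1, 189.0]
orientation: [2.589, -1.132, 0.74]
contact_force: [0.8, 0.6, -0.6]
grip_width: 42.4
q [-0.84   0.508  0.175  2.174  0.884  0.627 -2.283] tilt 31.9 az -47.2
[[0.577, -0.734, 0.359], [-0.623, -0.679, -0.388], [0.528, -0.0, -0.849]]
```

View pics/f.png

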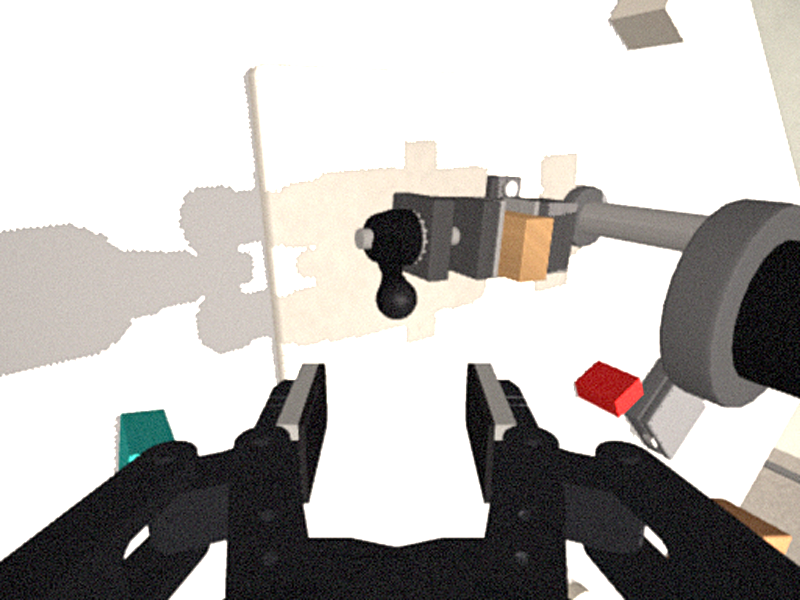

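View pics/f_side.png

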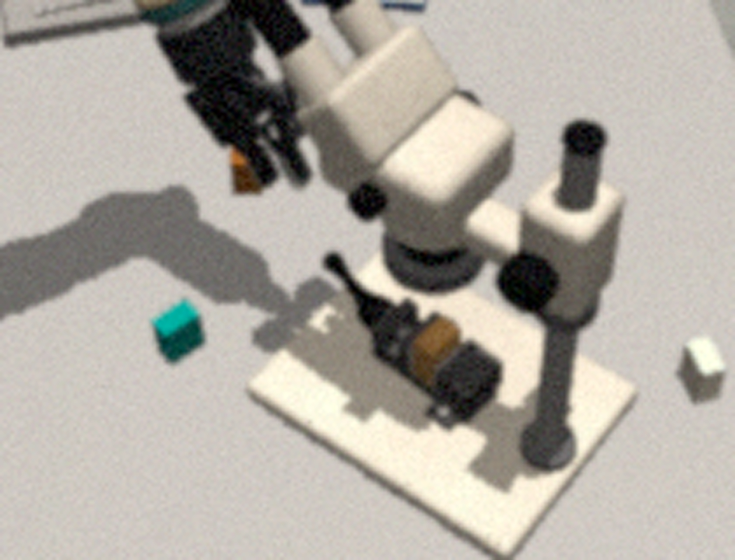

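```bash
python3 - <<'E'
from h import *
import json
W1=cam('wrist',json.load(open('d.json')));W2=cam('wrist',json.load(open('f.json')));S=cam('side')
im=cv2.imread('pics/f_raw.png');g=im.max(2)
cv2.imwrite('pics/f2.png',cv2.convertScaleAbs(cv2.resize(im[110:215,215:365],None,fx=5,fy=5,interpolation=2),alpha=2.5))
def tri(*ob):
    A=[];r=[]
    for c,uv in ob:
        K,Rm,p=c;d=Rm@np.linalg.solve(K,[*uv,1]);d/=np.linalg.norm(d);P=np.eye(3)-np.outer(d,d);A.append(P);r.append(P@p)
    X=np.linalg.lstsq(np.vstack(A),np.hstack(r),rcond=None)[0];return X.round(1),[np.linalg.norm(proj(c,X)-uv).round(2) for c,uv in ob]
w=lambda u,v:(205+(u-2.5)/6,40+(v-2.5)/6)
b2=(253.7,190.5);sb=(224.6,194.3)
print('ball',tri((W2,b2),(S,sb)),tri((W2,b2),(W1,w(150,252))),tri((W2,b2),(W1,w(150,252)),(S,sb)))
for z in(112,114,116,118):print(z,plane(W2,b2,z).round(1))
print('stub',tri((W2,(232.7,152)),(W1,w(82,178))),plane(W2,(232.7,152),52))
f=lambda u,v:(u/1.5625,v/1.5625)
print('mid',plane(W2,f(457,236),52))
for z in (70,76):
  for p,q in(((418,195),(425,278)),((447,199),(446,278)),((497,199),(492,275))):
    a,b=plane(W2,f(*p),z),plane(W2,f(*q),z);d=a-b;print(z,((a+b)/2).round(1),np.degrees(np.arctan2(d[1],d[0])).round(1)-90,np.linalg.norm(d).round(1))
E
```

```text
ball (array([508.6,  98.9, 115.8]), [np.float64(0.03), np.float64(0.01)]) (array([508. , 100.7, 118. ]), [np.float64(0.47), np.float64(0.31)]) (array([508.6,  99.3, 115.5]), [np.float64(0.76), np.float64(0.59), np.float64(0.06)])
112 [509.1  96.1 112. ]
114 [508.9  97.6 114. ]
116 [508.6  99.  116. ]
118 [508.3 100.4 118. ]
stub (array([532.2,  97.9,  52.5]), [np.float64(0.18), np.float64(0.13)]) [532.42737226  97.51043808  52.        ]
mid [575.24819262  42.16954918  52.        ]
70 [551.9  76.3  70. ] -40.4 50.2
70 [562.2  60.8  70. ] -45.9 48.6
70 [586.5  30.2  70. ] -47.7 49.7
76 [550.1  80.4  76. ] -40.4 48.9
76 [560.2  65.3  76. ] -45.9 47.4
76 [583.8  35.4  76. ] -47.7 48.5
```

View pics/f2.png

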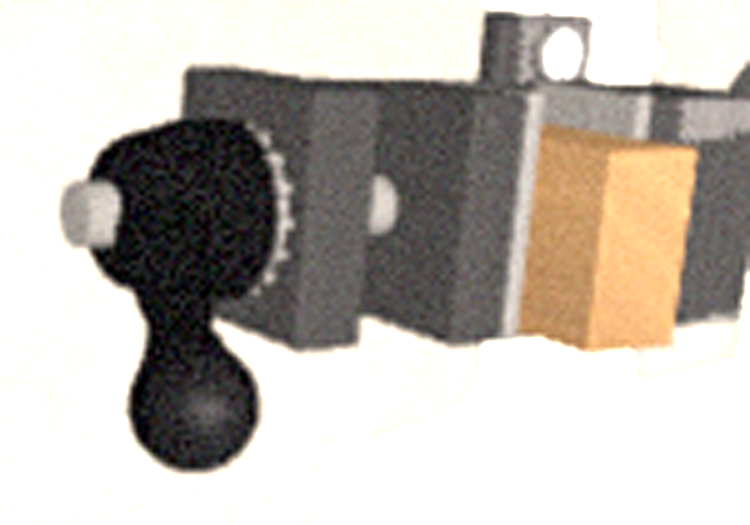

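```bash
python3 go.py 513.6,93.8,103.9
```

```text
513.6,93.8,103.9 shares [0.   0.   0.67]
```

```bash
python3 -m jog '[[0,0,0.25,0,0.5],[0,0,0.5,0,0.5],[0,0,0.67,0,0.5],[0,0,0.67,0,0.4],[0,0,0.67,0,0.3],[0,0,0.67,0,0.1],[0,0,0.67,0,0.1],[0,0,0.67,0,0.1],[0,0,0.67,0,0.1],[0,0,0.67,0,0.1]]' 45
python3 st.py; python3 - <<'E'
from h import *
im=cams.camera('wrist')
im=im[:,:,::-1];cv2.imwrite('pics/g.png',cv2.convertScaleAbs(cv2.resize(im,(800,600),interpolation=2),alpha=2.2))
E
```

```text
clock: 22.3
ee_pos: [513.6, 94.3, 103.7]
orientation: [2.589, -1.132, 0.74]
contact_force: [-3.7, 2.7, 6.4]
grip_width: 16.9
q [-0.824  0.714  0.337  2.209  1.167  0.36  -2.526] tilt 31.9 az -47.2
[[0.577, -0.734, 0.359], [-0.623, -0.679, -0.388], [0.528, -0.0, -0.849]]
```

View pics/g.png

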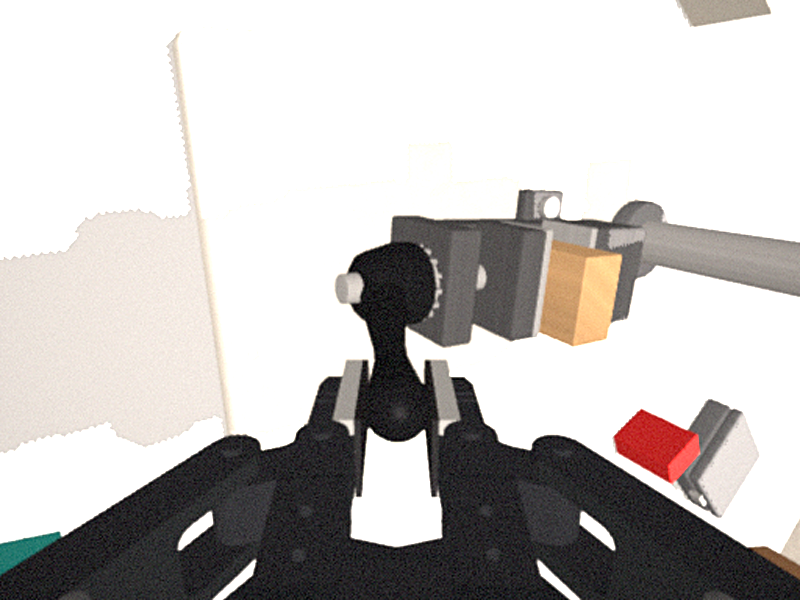

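```bash
python3 - <<'E'
from h import *
m=cams.camera_model('wrist');K=np.array(m['K']);H=np.linalg.inv(np.array(m['hand_eye']))
for X in([0,0,0],[0,11,0],[0,-11,0],[0,0,-14],[0,0,-19],[0,5,-14],[0,-5,-14],[0,5,-8],[0,0,-8]):
    q=K@(H[:3,:3]@X+H[:3,3]);print(X,(q[:2]/q[2]*1.5625).round(0),'dia',(q[0]*0+324*20/q[2]*1.5625).round(0))
s=ctrl.sense();print(s['contact_force'],s['ft_torque'])
E
```

```text
[0, 0, 0] [395. 381.] dia 64.0
[0, 11, 0] [395. 412.] dia 63.0
[0, -11, 0] [395. 349.] dia 65.0
[0, 0, -14] [395. 404.] dia 70.0
[0, 0, -19] [395. 413.] dia 72.0
[0, 5, -14] [395. 419.] dia 69.0
[0, -5, -14] [395. 388.] dia 71.0
[0, 5, -8] [395. 409.] dia 67.0
[0, 0, -8] [395. 394.] dia 67.0
[-3.36153597  1.9960806   6.75960221] [ 0.19571375  0.3646354  -0.13049686]
```

```bash
cat > arc.py <<'E'
import sys,json,os
from h import *
# usage: arc.py "a,out,phi a,out,phi ..."  relative to saved command (cmd.json)
xh=np.array([.629,-.777,0]);yh=np.array([.777,.629,0]);zh=np.array([0,0,1.])
piv=np.array([522.3,110.1,52.]);R0=R.from_rotvec([2.589,-1.132,0.74]).as_matrix();zt=R0[:,2];DEP=14
def P(a,out):
    a=np.radians(a);return piv+66*(-np.sin(a)*yh+np.cos(a)*zh)-out*xh+DEP*zt
if __name__=='__main__':
    start,rows=sys.argv[1],sys.argv[2:]
    f=lambda s:[float(v) for v in s.split(',')]
    a0,o0,p0=f(start);M=R0@R.from_euler('z',p0,degrees=True).as_matrix()
    for r in rows:
        a,o,p=f(r);d=M.T@(P(a,o)-P(a0,o0))/150;print(r,d.round(2).tolist(),'yaw',round((p-p0)/60,2))
E
python3 arc.py 15.4,0,0 15.4,5,0 15.4,9,0 10,9,0 5,9,0 -2,9,0 -10,9,0 -18,9,0 -26,9,0 -30,9,0
```

```text
15.4,5,0 [-0.03, -0.0, -0.02] yaw 0.0
15.4,9,0 [-0.05, -0.0, -0.03] yaw 0.0
10,9,0 [-0.04, -0.04, -0.04] yaw 0.0
5,9,0 [-0.04, -0.08, -0.04] yaw 0.0
-2,9,0 [-0.04, -0.14, -0.04] yaw 0.0
-10,9,0 [-0.04, -0.2, -0.03] yaw 0.0
-18,9,0 [-0.04, -0.26, -0.02] yaw 0.0
-26,9,0 [-0.05, -0.31, 0.0] yaw 0.0
-30,9,0 [-0.05, -0.34, 0.02] yaw 0.0
```

```bash
python3 -m jog '[[-0.02,0,-0.01,0,0.1],[-0.04,0,-0.02,0,0.1],[-0.05,0,-0.03,0,0.1],[-0.05,0,-0.03,0,0.1],[-0.05,0,-0.03,0,0.1],[-0.05,0,-0.03,0,0.1],[-0.05,0,-0.03,0,0.1],[-0.05,0,-0.03,0,0.1],[-0.05,0,-0.03,0,0.1],[-0.05,0,-0.03,0,0.1]]'
python3 st.py; python3 - <<'E'
from h import *
im=cams.camera('wrist')
im=im[:,:,::-1];cv2.imwrite('pics/h.png',cv2.convertScaleAbs(cv2.resize(im,(800,600),interpolation=2),alpha=2.2))
s=ctrl.sense();print(s['contact_force'],(s['contact_force']@np.array([.629,-.777,0])))
E
```

```text
clock: 23.35
ee_pos: [509.3, 98.2, 103.5]
orientation: [2.584, -1.134, 0.743]
contact_force: [9.6, -6.1, -6.9]
grip_width: 17.0
q [-0.838  0.715  0.334  2.211  1.159  0.369 -2.535] tilt 32.1 az -47.5
[[0.574, -0.736, 0.359], [-0.623, -0.677, -0.392], [0.532, 0.001, -0.847]]
[ 9.41272788 -5.4028443  -7.12645537] 10.118615858986733
```

View pics/h.png

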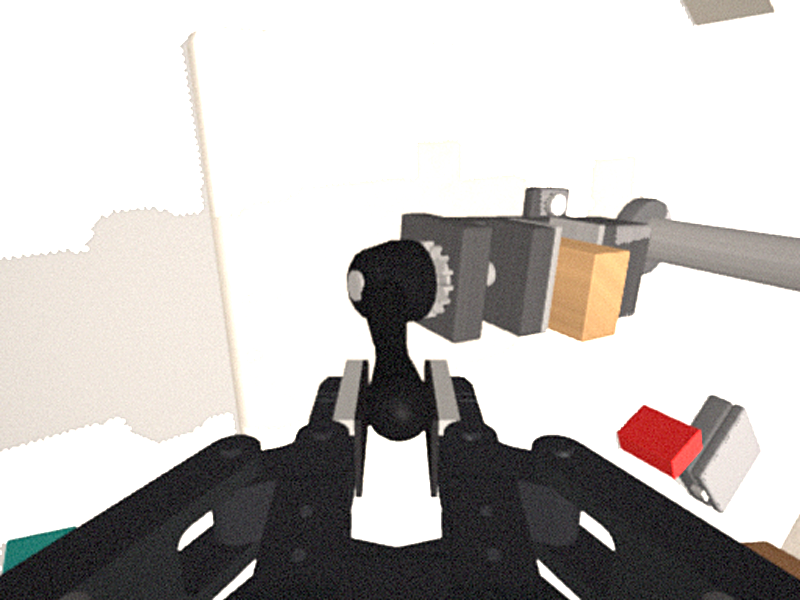

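```bash
python3 arc.py 15.4,8.7,0 15.4,11,0 8,11,0 0,11,0 -9,11,0 -18,11,0 -27,11,0 -36,11,0 -45,11,0 -52,11,0
```

```text
15.4,11,0 [-0.01, -0.0, -0.01] yaw 0.0
8,11,0 [-0.0, -0.06, -0.02] yaw 0.0
0,11,0 [0.0, -0.12, -0.02] yaw 0.0
-9,11,0 [0.0, -0.19, -0.01] yaw 0.0
-18,11,0 [-0.0, -0.25, 0.01] yaw 0.0
-27,11,0 [-0.01, -0.32, 0.03] yaw 0.0
-36,11,0 [-0.03, -0.38, 0.06] yaw 0.0
-45,11,0 [-0.05, -0.43, 0.1] yaw 0.0
-52,11,0 [-0.07, -0.46, 0.14] yaw 0.0
```

```bash
python3 -m jog '[[-0.01,0,-0.01,0,0.1],[0,-0.06,-0.02,0,0.1],[0,-0.12,-0.02,0,0.1],[0,-0.19,-0.01,0,0.1],[0,-0.25,0.01,0,0.1],[-0.01,-0.32,0.03,0,0.1],[-0.03,-0.38,0.06,0,0.1],[-0.05,-0.43,0.1,0,0.1],[-0.07,-0.46,0.14,0,0.1],[-0.07,-0.46,0.14,0,0.1]]'
python3 st.py; python3 - <<'E'
from h import *
im=cams.camera('wrist')
im=im[:,:,::-1];cv2.imwrite('pics/i.png',cv2.convertScaleAbs(cv2.resize(im,(800,600),interpolation=2),alpha=2.2))
from arc import *
s=ctrl.sense();print(s['contact_force'],(s['ee_pos']-P(-52,0)).round(1),s['contact_force']@xh,s['contact_force']@yh)
E
```

```text
clock: 24.4
ee_pos: [564.8, 143.8, 82.0]
orientation: [2.584, -1.135, 0.751]
contact_force: [11.5, -3.1, 4.6]
grip_width: 16.5
q [-0.778  0.788  0.235  2.031  1.02   0.466 -2.398] tilt 32.3 az -47.1
[[0.571, -0.736, 0.364], [-0.623, -0.677, -0.392], [0.535, -0.003, -0.845]]
[11.14704864 -2.96414318  3.668949  ] [-3.1  6.3  1.4] 9.314632847292717 6.7968107275347585
```

View pics/i.png

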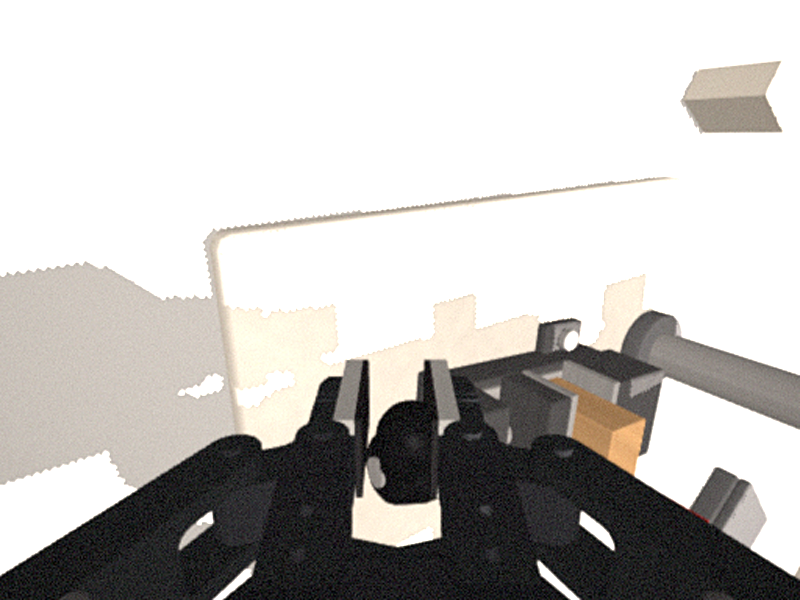

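```bash
python3 arc.py -52,11,0 -60,11,0 -68,11,0 -75,11,0 -79,11,0 -79,11,0 -79,6,0 -79,1,0 -79,-1,0 
```

```text
-60,11,0 [-0.02, -0.03, 0.04] yaw 0.0
-68,11,0 [-0.05, -0.06, 0.09] yaw 0.0
-75,11,0 [-0.08, -0.08, 0.14] yaw 0.0
-79,11,0 [-0.09, -0.08, 0.16] yaw 0.0
-79,11,0 [-0.09, -0.08, 0.16] yaw 0.0
-79,6,0 [-0.07, -0.08, 0.18] yaw 0.0
-79,1,0 [-0.04, -0.08, 0.2] yaw 0.0
-79,-1,0 [-0.03, -0.08, 0.2] yaw 0.0
```

```bash
python3 -m jog '[[-0.02,-0.03,0.04,0,0.1],[-0.05,-0.06,0.09,0,0.1],[-0.08,-0.08,0.14,0,0.1],[-0.09,-0.08,0.16,0,0.1],[-0.09,-0.08,0.16,0,0.1],[-0.07,-0.08,0.18,0,0.1],[-0.04,-0.08,0.2,0,0.1],[-0.03,-0.08,0.2,0,0.1],[-0.03,-0.08,0.2,0,0.1],[-0.03,-0.08,0.2,0,0.1]]'
python3 st.py; python3 - <<'E'
from arc import *
s=ctrl.sense();d=s['ee_pos']-P(-79,0);print('dev x,y,z',(d@xh).round(1),(d@yh).round(1),d[2].round(1),'F',s['contact_force']@xh,s['contact_force']@yh,s['contact_force'][2])
E
python3 arc.py -79,-1,0 -72,-1,0 -64,-1,0 -54,-1,0 -44,-1,0 -34,-1,0 -24,-1,0 -14,-1,0 -4,-1,0 6,-1,2 14,-1,4
```

```text
clock: 25.45
ee_pos: [584.1, 148.1, 55.2]
orientation: [2.595, -1.133, 0.754]
contact_force: [14.1, 3.7, 7.5]
grip_width: 16.6
q [-0.771  0.85   0.253  1.993  1.05   0.423 -2.426] tilt 32.1 az -46.0
[[0.573, -0.731, 0.37], [-0.623, -0.682, -0.383], [0.532, -0.011, -0.847]]
dev x,y,z 2.0 6.7 2.5 F 6.023016376605219 13.25341289132284 7.495736285772487
-72,-1,0 [0.03, 0.01, -0.04] yaw 0.0
-64,-1,0 [0.06, 0.04, -0.09] yaw 0.0
-54,-1,0 [0.09, 0.08, -0.15] yaw 0.0
-44,-1,0 [0.12, 0.13, -0.2] yaw 0.0
-34,-1,0 [0.14, 0.19, -0.24] yaw 0.0
-24,-1,0 [0.15, 0.25, -0.28] yaw 0.0
-14,-1,0 [0.16, 0.32, -0.3] yaw 0.0
-4,-1,0 [0.17, 0.4, -0.32] yaw 0.0
6,-1,2 [0.16, 0.48, -0.32] yaw 0.03
14,-1,4 [0.15, 0.54, -0.31] yaw 0.07
```

```bash
python3 -m jog '[[0.03,0.01,-0.04,0,0.1],[0.06,0.04,-0.09,0,0.1],[0.09,0.08,-0.15,0,0.1],[0.12,0.13,-0.2,0,0.1],[0.14,0.19,-0.24,0,0.1],[0.15,0.25,-0.28,0,0.1],[0.16,0.32,-0.3,0,0.1],[0.17,0.4,-0.32,0,0.1],[0.16,0.48,-0.32,0.03,0.1],[0.15,0.54,-0.31,0.07,0.1]]'
python3 st.py; cat > dev.py <<'E'
from arc import *
s=ctrl.sense()
if len(sys.argv)>1:
    d=s['ee_pos']-P(float(sys.argv[1]),0)
else: d=np.zeros(3)
r=s['ee_pos']-DEP*R.from_rotvec(s['orientation']).as_matrix()[:,2]-piv
print('ball est: x %.1f ang %.1f rad %.1f'%(r@xh,np.degrees(np.arctan2(-(r@yh),r[2])),np.hypot(r@yh,r[2])),'F x %.1f y %.1f z %.1f'%(s['contact_force']@xh,s['contact_force']@yh,s['contact_force'][2]))
E
python3 dev.py
python3 - <<'E'
from h import *
im=cams.camera('wrist')
im=im[:,:,::-1];cv2.imwrite('pics/j.png',cv2.convertScaleAbs(cv2.resize(im,(800,600),interpolation=2),alpha=2.2))
E
```

```text
clock: 26.45
ee_pos: [516.9, 94.8, 104.9]
orientation: [2.561, -1.236, 0.763]
contact_force: [10.1, 0.3, 2.5]
grip_width: 16.5
q [-0.837  0.717  0.361  2.205  1.156  0.345 -2.588] tilt 32.0 az -46.7
[[0.518, -0.774, 0.364], [-0.672, -0.631, -0.386], [0.529, -0.044, -0.848]]
ball est: x 1.1 ang 12.5 rad 66.3 F x 6.1 y 8.0 z 2.5
```

View pics/j.png

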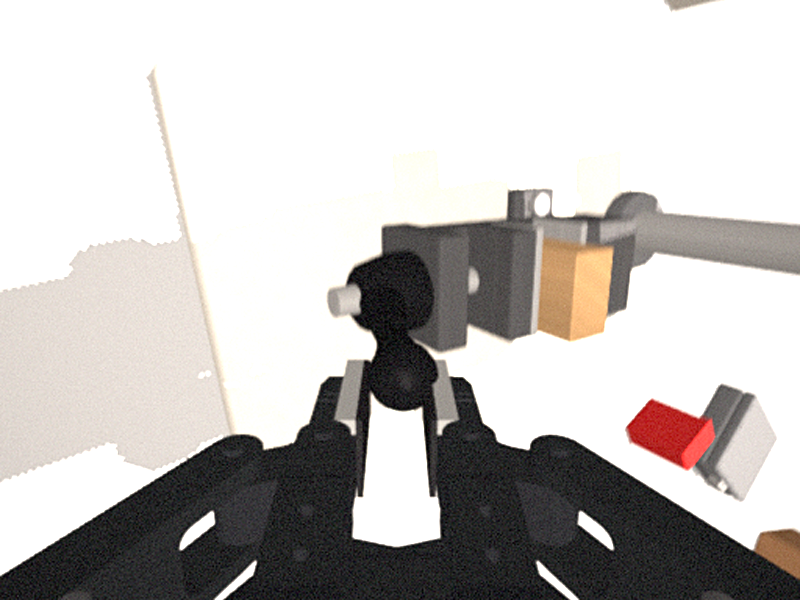

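```bash
python3 -m jog '[[0,0,0,0,0.35],[0,0,0,0,0.35],[0,-0.03,0,0,0.35],[0,-0.05,0,0,0.35],[0,-0.05,0,0,0.35],[0,-0.05,0,0,0.2],[0,-0.05,0,0,0.1],[0,-0.05,0,0,0.05],[0,-0.05,0,0,0.05],[0,-0.05,0,0,0.05]]' 90
python3 st.py; python3 dev.py
python3 - <<'E'
from h import *
im=cams.camera('wrist')
im=im[:,:,::-1];cv2.imwrite('pics/k.png',cv2.convertScaleAbs(cv2.resize(im,(800,600),interpolation=2),alpha=2.2))
E
```

```text
clock: 27.5
ee_pos: [520.7, 97.1, 105.1]
orientation: [2.555, -1.234, 0.76]
contact_force: [0.1, -0.4, 10.7]
grip_width: 15.0
q [-0.825  0.717  0.34   2.188  1.126  0.368 -2.557] tilt 32.1 az -47.3
[[0.518, -0.775, 0.36], [-0.671, -0.63, -0.391], [0.53, -0.039, -0.847]]
ball est: x 1.6 ang 8.6 rad 65.7 F x 0.3 y -0.2 z 10.7
```

View pics/k.png

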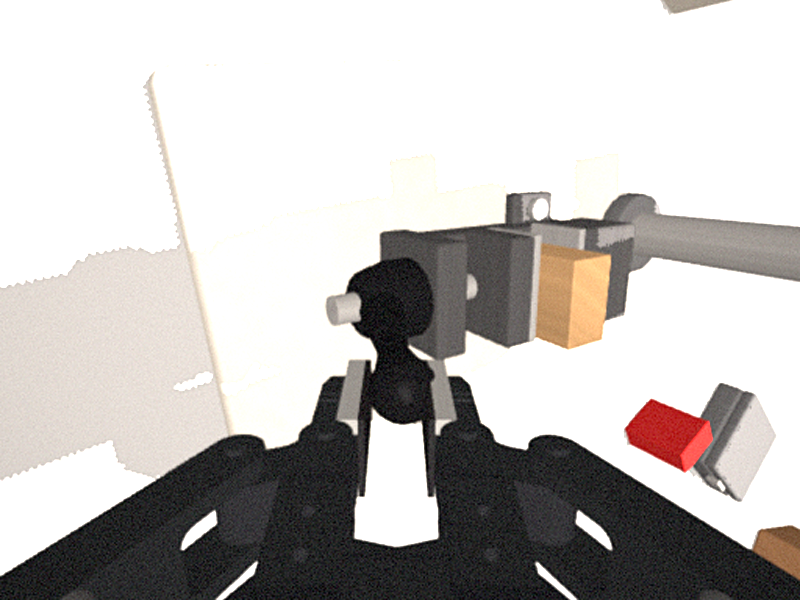

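```bash
python3 arc.py 7.5,-1,4 14,-1,4 21,-1,4 28,-1,4 35,-1,4 42,-1,4 49,-1,4 56,-1,4 63,-1,4 70,-1,4 74,-1,4
```

```text
14,-1,4 [-0.0, 0.05, 0.01] yaw 0.0
21,-1,4 [-0.01, 0.1, 0.02] yaw 0.0
28,-1,4 [-0.02, 0.15, 0.04] yaw 0.0
35,-1,4 [-0.04, 0.2, 0.06] yaw 0.0
42,-1,4 [-0.05, 0.24, 0.08] yaw 0.0
49,-1,4 [-0.07, 0.28, 0.12] yaw 0.0
56,-1,4 [-0.1, 0.31, 0.15] yaw 0.0
63,-1,4 [-0.12, 0.34, 0.19] yaw 0.0
70,-1,4 [-0.15, 0.37, 0.23] yaw 0.0
74,-1,4 [-0.16, 0.38, 0.25] yaw 0.0
```

```bash
python3 -m jog '[[0,0.05,0.01,0,0.05],[-0.01,0.1,0.02,0,0.05],[-0.02,0.15,0.04,0,0.05],[-0.04,0.2,0.06,0,0.05],[-0.05,0.24,0.08,0,0.05],[-0.07,0.28,0.12,0,0.05],[-0.1,0.31,0.15,0,0.05],[-0.12,0.34,0.19,0,0.05],[-0.15,0.37,0.23,0,0.05],[-0.16,0.38,0.25,0,0.05]]'
python3 st.py; python3 dev.py
python3 - <<'E'
from h import *
im=cams.camera('wrist')
im=im[:,:,::-1];cv2.imwrite('pics/l.png',cv2.convertScaleAbs(cv2.resize(im,(800,600),interpolation=2),alpha=2.2))
E
```

```text
clock: 28.55
ee_pos: [483.8, 72.8, 67.7]
orientation: [2.546, -1.233, 0.726]
contact_force: [-0.0, -0.2, -0.0]
grip_width: 4.3
q [-0.884  0.806  0.44   2.292  1.471  0.233 -2.941] tilt 31.4 az -49.9
[[0.526, -0.782, 0.336], [-0.672, -0.624, -0.399], [0.521, -0.016, -0.853]]
ball est: x -2.6 ang 62.6 rad 60.2 F x 0.1 y -0.1 z -0.0
```

View pics/l.png

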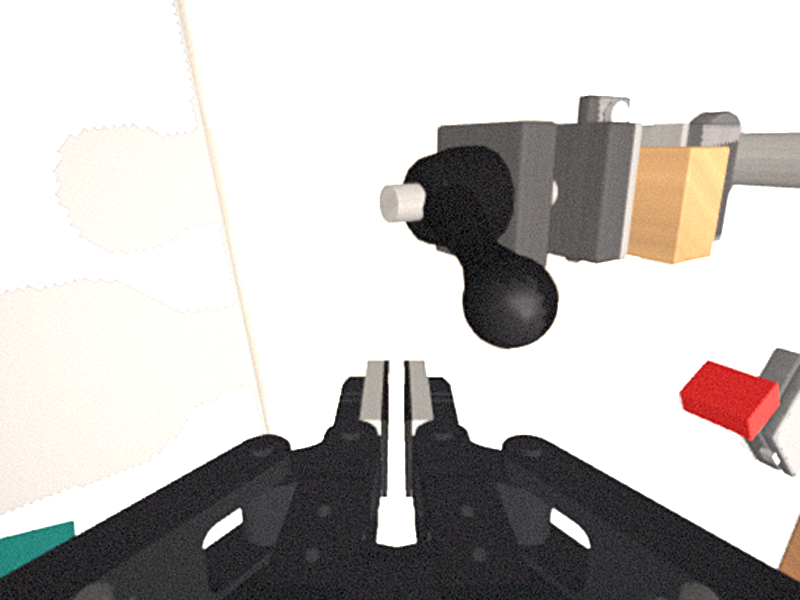

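```bash
python3 -m jog '[[0,0,-0.3,0,0.5],[0,0,-0.6,-0.1,0.5],[0,0,-0.7,-0.24,0.5],[0,0,-0.7,-0.38,0.5],[0,0,-0.7,-0.52,0.5],[0,0,-0.7,-0.66,0.5],[0,0,-0.7,-0.8,0.5],[0,0,-0.7,-0.94,0.5],[0,0,-0.7,-1,0.5],[0,0,-0.7,-1,0.5]]' 60
python3 st.py
python3 - <<'E'
from arc import *
# lever ball from l.png
st=dict(ee_pos=np.array([483.8,72.8,67.7]),orientation=np.array([2.546,-1.233,.726]))
W=cam('wrist',st);uv=np.array([510,303])/1.5625
K,Rm,p=W;d=Rm@np.linalg.solve(K,[*uv,1]);n=xh
X=p+d*(n@(piv-p))/(n@d);r=X-piv;print(X.round(1),'ang',np.degrees(np.arctan2(-(r@yh),r[2])),'rad',np.hypot(r@yh,r[2]))
E
```

```text
clock: 29.6
ee_pos: [448.5, 114.1, 157.9]
orientation: [2.656, 0.193, 0.44]
contact_force: [-0.2, -0.6, 0.2]
grip_width: 42.7
q [-0.732  0.539  0.015  2.259  1.045  0.638 -1.523] tilt 31.5 az -50.0
[[0.94, 0.064, 0.336], [0.204, -0.894, -0.399], [0.275, 0.444, -0.853]]
[512.5 102.2 118.7] ang 10.660508635293333 rad 67.87465574366543
```

```bash
python3 -m jog '[[0,0,0,-0.14,0.5],[0,0,0,-0.28,0.5],[0,0,0,-0.42,0.5],[0,0,0,-0.56,0.5],[0,0,0,-0.7,0.5],[0,0,0,-0.84,0.5],[0,0,0,-0.98,0.5],[0,0,0,-1,0.5],[0,0,0,-1,0.5],[0,0,0,-1,0.5]]' 60
python3 st.py; python3 go.py 482.5,140,172
```

```text
clock: 30.6
ee_pos: [448.5, 114.3, 157.9]
orientation: [2.148, 1.454, 0.076]
contact_force: [0.0, 0.5, -0.1]
grip_width: 42.5
q [-0.598  0.542 -0.174  2.255  1.105  0.73  -0.546] tilt 31.5 az -49.9
[[0.416, 0.845, 0.336], [0.875, -0.272, -0.4], [-0.246, 0.461, -0.853]]
482.5,140,172 shares [ 0.22  0.19 -0.07]
```

```bash
python3 go.py 497.3,120.8,156
```

```text
497.3,120.8,156 shares [0.18 0.26 0.1 ]
```

```bash
python3 -m jog '[[0.02,0.02,0,-0.14,0.5],[0.04,0.04,0,-0.28,0.5],[0.06,0.06,0,-0.42,0.45],[0.1,0.1,0,-0.56,0.45],[0.14,0.14,0,-0.7,0.45],[0.18,0.2,0.05,-0.84,0.45],[0.18,0.26,0.1,-0.94,0.45],[0.18,0.26,0.1,-0.94,0.45],[0.18,0.26,0.1,-0.94,0.45],[0.18,0.26,0.1,-0.94,0.45]]' 60
python3 st.py;  python3 - <<'E'
from h import *
import json
s=ctrl.sense();im=cams.camera('wrist')
json.dump({k:np.array(s[k]).tolist() for k in('ee_pos','orientation')},open('m.json','w'))
im=im[:,:,::-1];cv2.imwrite('pics/m.png',cv2.convertScaleAbs(cv2.resize(im,(800,600),interpolation=2),alpha=2.2))
E
```

```text
clock: 31.6
ee_pos: [497.1, 121.8, 156.3]
orientation: [1.216, 2.32, -0.279]
contact_force: [-0.1, 0.5, 0.2]
grip_width: 38.6
q [-0.439  0.595 -0.324  2.141  1.127  0.828  0.504] tilt 31.5 az -49.9
[[-0.475, 0.814, 0.336], [0.711, 0.579, -0.399], [-0.52, 0.049, -0.853]]
```

View pics/m.png

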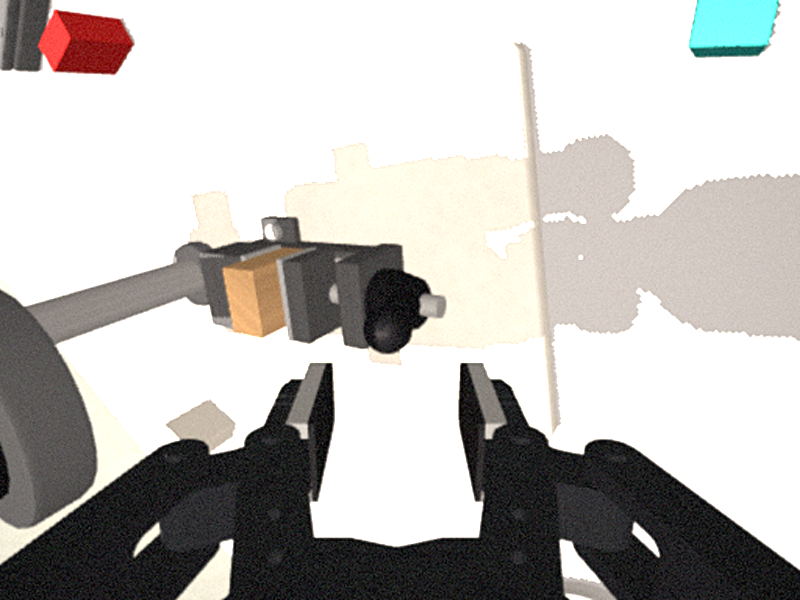

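```bash
python3 - <<'E'
from arc import *
st=json.load(open('m.json'));W=cam('wrist',st);uv=np.array([387,332])/1.5625
K,Rm,p=W;d=Rm@np.linalg.solve(K,[*uv,1])
X=p+d*(xh@(piv-p))/(xh@d);r=X-piv;print(X.round(1),'ang',np.degrees(np.arctan2(-(r@yh),r[2])),'rad',np.hypot(r@yh,r[2]))
M=R.from_rotvec(st['orientation']).as_matrix();t=M.T@(X-np.array(st['ee_pos']));print('in tool',t.round(1))
uv=np.array([433,306])/1.5625;print('stub',plane(W,uv,52))
E
```

```text
[510.7 100.7 122.2] ang 12.008056091051106 rad 71.74657262046077
in tool [-3.7 -2.9 42.1]
stub [533.22200507  97.00171623  52.        ]
```

```bash
python3 -m jog '[[0,0,0.2,0,0.45],[-0.03,0,0.41,0,0.45],[-0.03,0,0.41,0,0.35],[-0.03,0,0.41,0,0.3],[-0.03,0,0.41,0,0.1],[-0.03,0,0.41,0,0.1],[-0.03,0,0.41,0,0.1],[-0.03,0,0.41,0,0.1],[-0.03,0,0.41,0,0.1],[-0.03,0,0.41,0,0.1]]' 60
python3 st.py; sed -i 's/R0=.*;zt=/R0=R.from_rotvec([1.216,2.32,-0.279]).as_matrix()@R.from_euler("z",-5.7,degrees=True).as_matrix();zt=/' arc.py; python3 dev.py; python3 - <<'E'
from h import *
im=cams.camera('wrist')
im=im[:,:,::-1];cv2.imwrite('pics/n.png',cv2.convertScaleAbs(cv2.resize(im,(800,600),interpolation=2),alpha=2.2))
E
python3 arc.py 10.7,0,6 10.7,6,6 10.7,11,6 10.7,12,6 4,12,2 -4,12,-2 -12,12,-6 -20,12,-10 -28,12,-14 -36,12,-18
```

```text
clock: 32.65
ee_pos: [520.1, 95.2, 106.6]
orientation: [1.213, 2.322, -0.277]
contact_force: [-4.9, 4.2, 4.4]
grip_width: 16.2
q [-0.409  0.692 -0.261  2.157  1.294  0.745  0.393] tilt 31.4 az -49.7
[[-0.477, 0.812, 0.337], [0.71, 0.582, -0.397], [-0.519, 0.05, -0.854]]
ball est: x 2.9 ang 9.6 rad 67.5 F x -6.3 y -1.1 z 4.4
10.7,6,6 [0.03, -0.0, -0.02] yaw 0.0
10.7,11,6 [0.06, -0.0, -0.04] yaw 0.0
10.7,12,6 [0.07, -0.01, -0.04] yaw 0.0
4,12,2 [0.07, 0.05, -0.05] yaw -0.07
-4,12,-2 [0.07, 0.11, -0.05] yaw -0.13
-12,12,-6 [0.08, 0.17, -0.04] yaw -0.2
-20,12,-10 [0.1, 0.23, -0.02] yaw -0.27
-28,12,-14 [0.11, 0.28, -0.0] yaw -0.33
-36,12,-18 [0.14, 0.33, 0.03] yaw -0.4
```

View pics/n.png

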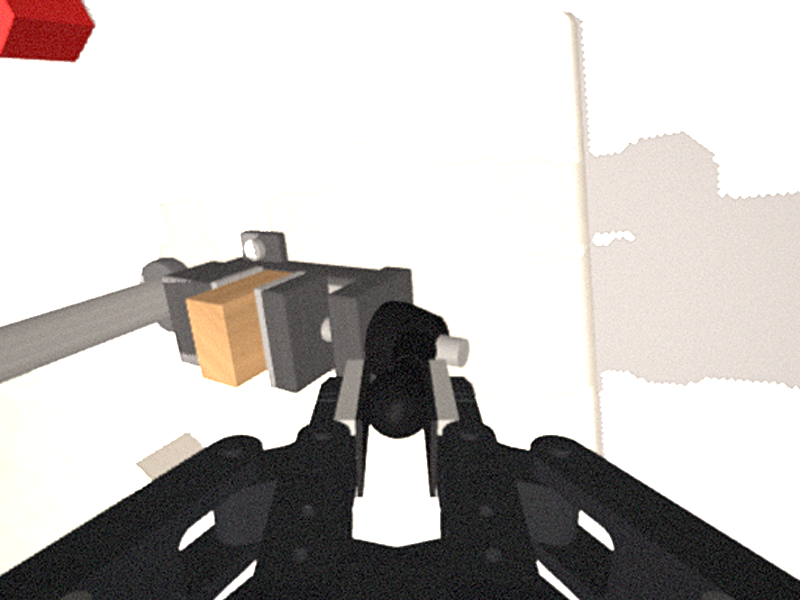

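```bash
python3 arc.py 10.7,0,6 10.7,5,6 10.7,10,6 10.7,14,6 5,14,3 -3,14,-2 -11,14,-6 -20,14,-10 -29,14,-15 -38,14,-20
```

```text
10.7,5,6 [0.03, -0.0, -0.02] yaw 0.0
10.7,10,6 [0.06, -0.0, -0.03] yaw 0.0
10.7,14,6 [0.08, -0.01, -0.05] yaw 0.0
5,14,3 [0.08, 0.04, -0.05] yaw -0.05
-3,14,-2 [0.08, 0.1, -0.05] yaw -0.13
-11,14,-6 [0.09, 0.16, -0.05] yaw -0.2
-20,14,-10 [0.11, 0.22, -0.03] yaw -0.27
-29,14,-15 [0.13, 0.29, -0.01] yaw -0.35
-38,14,-20 [0.15, 0.34, 0.03] yaw -0.43
```

```bash
python3 -m jog '[[0.03,0,-0.02,0,0.1],[0.06,0,-0.03,0,0.1],[0.08,0,-0.05,0,0.1],[0.08,0,-0.05,0,0.1],[0.08,0.04,-0.05,-0.05,0.1],[0.08,0.1,-0.05,-0.13,0.1],[0.09,0.16,-0.05,-0.2,0.1],[0.11,0.22,-0.03,-0.27,0.1],[0.13,0.29,-0.01,-0.35,0.1],[0.15,0.34,0.03,-0.43,0.1]]'
python3 st.py; python3 dev.py
python3 arc.py -38,14,-20 -46,14,-24 -54,14,-28 -62,14,-32 -68,14,-35 -70,14,-36 -70,14,-36 -70,7,-36 -70,0,-36 -70,-1,-36
```

```text
clock: 33.7
ee_pos: [554.1, 137.7, 93.8]
orientation: [0.673, 2.572, -0.433]
contact_force: [-0.3, 1.0, -0.5]
grip_width: 8.7
q [-0.404  0.762 -0.329  2.024  1.24   0.832  0.906] tilt 31.6 az -49.8
[[-0.783, 0.523, 0.338], [0.384, 0.832, -0.4], [-0.49, -0.183, -0.852]]
ball est: x -8.8 ang -37.9 rad 68.1 F x -0.9 y 0.4 z -0.5
-46,14,-24 [0.0, 0.05, 0.04] yaw -0.07
-54,14,-28 [0.01, 0.1, 0.08] yaw -0.13
-62,14,-32 [0.03, 0.13, 0.12] yaw -0.2
-68,14,-35 [0.04, 0.16, 0.16] yaw -0.25
-70,14,-36 [0.04, 0.17, 0.17] yaw -0.27
-70,14,-36 [0.04, 0.17, 0.17] yaw -0.27
-70,7,-36 [0.01, 0.15, 0.19] yaw -0.27
-70,0,-36 [-0.03, 0.14, 0.22] yaw -0.27
-70,-1,-36 [-0.03, 0.14, 0.22] yaw -0.27
```

Width 8.7: looks like the ball slipped out. Look.

```bash
python3 - <<'E'
from h import *
import json
s=ctrl.sense();im=cams.camera('wrist')
json.dump({k:np.array(s[k]).tolist() for k in('ee_pos','orientation')},open('o.json','w'))
im=im[:,:,::-1];cv2.imwrite('pics/o.png',cv2.convertScaleAbs(cv2.resize(im,(800,600),interpolation=2),alpha=2.2))
E
```

```text
(no output)
```

View pics/o.png

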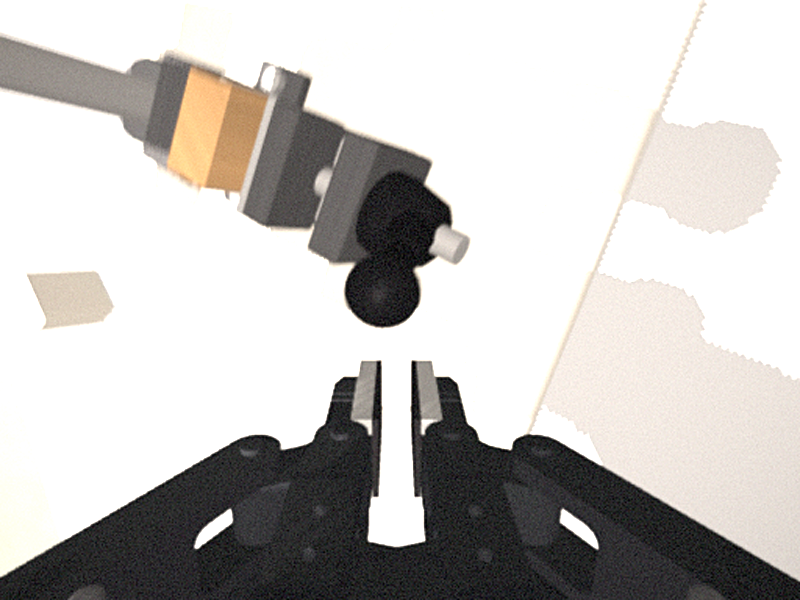

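```bash
python3 - <<'E'
from arc import *
st=json.load(open('o.json'));W=cam('wrist',st);uv=np.array([382,290])/1.5625
K,Rm,p=W;d=Rm@np.linalg.solve(K,[*uv,1]);d/=np.linalg.norm(d)
for x in(0,-4.5):
    X=p+d*(xh@(piv+x*xh-p))/(xh@d);r=X-piv;print(x,X.round(1),'ang',np.degrees(np.arctan2(-(r@yh),r[2])),'rad',np.hypot(r@yh,r[2]))
M=R.from_rotvec(st['orientation']).as_matrix();t=M.T@(X-np.array(st['ee_pos']));print('in tool',t.round(1))
# closest on circle
for a in range(-45,15,5):
    B=piv+66*(-np.sin(np.radians(a))*yh+np.cos(np.radians(a))*zh);print(a,(proj(W,B)*1.5625).round(0),(proj(W,B-4.5*xh)*1.5625).round(0))
E
python3 - <<'E'
import cv2
a=cv2.imread('pics/o.png')[40:340,130:490];cv2.imwrite('pics/o2.png',cv2.resize(a,None,fx=2,fy=1.9))
E
```

```text
0 [525.9 113.  125.4] ang -3.5711693176210604 rad 73.5081910434231
-4.5 [520.6 114.5 134.3] ang -1.0495702269811469 rad 82.34979736543318
in tool [ -2.6 -44.2 -36.6]
-45 [377. 404.] [389. 412.]
-40 [376. 396.] [387. 404.]
-35 [375. 386.] [387. 394.]
-30 [375. 374.] [388. 383.]
-25 [377. 361.] [390. 370.]
-20 [380. 346.] [393. 354.]
-15 [384. 329.] [397. 338.]
-10 [389. 311.] [403. 320.]
-5 [396. 292.] [410. 300.]
0 [404. 272.] [418. 280.]
5 [413. 251.] [428. 259.]
10 [423. 230.] [438. 237.]
```

View pics/o2.png

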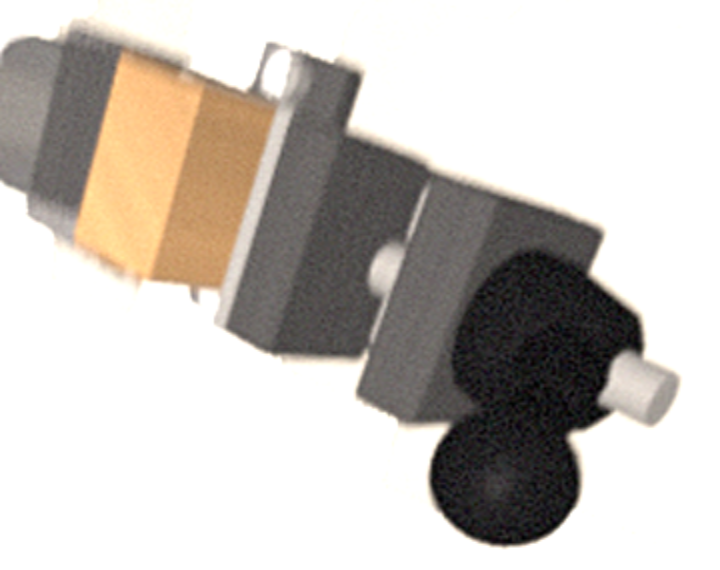

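```bash
sed -i 's/piv=np.array.*;R0/piv=np.array([523.5,108.5,52.5]);R0/' arc.py; python3 - <<'E'
from arc import *
s=ctrl.sense();M=R.from_rotvec(s['orientation']).as_matrix()
for a in(-4,0):
    t=P(a,0);print(a,t.round(1),(M.T@(t-s['ee_pos'])/150).round(3), (M.T@(t-50*zt-s['ee_pos'])/150).round(3))
E
```

```text
-4 [531.8 105.8 106.4] [-0.008 -0.276 -0.043] [-0.009 -0.276 -0.376]
0 [528.2 102.9 106.6] [ 0.002 -0.305 -0.044] [ 0.002 -0.305 -0.377]
```

```bash
python3 -m jog '[[0,0,-0.3,0,0.5],[0,-0.05,-0.38,0.1,0.5],[-0.01,-0.2,-0.38,0.2,0.5],[-0.01,-0.28,-0.38,0.3,0.45],[-0.01,-0.28,-0.38,0.3,0.45],[-0.01,-0.28,-0.2,0.3,0.45],[-0.01,-0.28,-0.02,0.3,0.45],[-0.01,-0.28,-0.02,0.3,0.4],[-0.01,-0.28,-0.02,0.3,0.35],[-0.01,-0.28,-0.02,0.3,0.3]]' 80
python3 st.py; python3 dev.py; python3 - <<'E'
from h import *
im=cams.camera('wrist')
im=im[:,:,::-1];cv2.imwrite('pics/p.png',cv2.convertScaleAbs(cv2.resize(im,(800,600),interpolation=2),alpha=3))
E
```

```text
clock: 34.75
ee_pos: [531.1, 104.6, 104.8]
orientation: [1.056, 2.408, -0.325]
contact_force: [0.6, 0.2, 0.5]
grip_width: 25.5
q [-0.41   0.706 -0.268  2.12   1.272  0.76   0.557] tilt 31.4 az -49.7
[[-0.582, 0.74, 0.337], [0.624, 0.673, -0.398], [-0.521, -0.021, -0.853]]
ball est: x 0.5 ang -2.9 rad 64.3 F x 0.2 y 0.6 z 0.5
```

View pics/p.png

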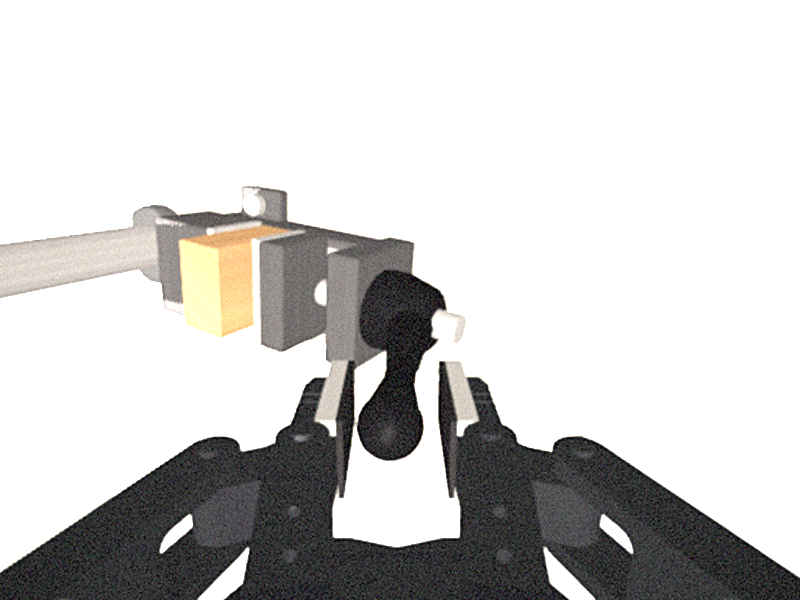

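```bash
python3 -m jog '[[0,0.03,0.01,0,0.3],[0,0.05,0.02,0,0.3],[0,0.05,0.02,0,0.1],[0,0.05,0.02,0,0.1],[0,0.05,0.02,0,0.1],[0.02,0.05,0.01,0,0.1],[0.04,0.05,-0.01,0,0.1],[0.06,0.05,-0.02,0,0.1],[0.07,0.05,-0.02,0,0.1],[0.07,0.05,-0.02,0,0.1]]' 80
python3 st.py; python3 dev.py; python3 - <<'E'
from h import *
im=cams.camera('wrist')
im=im[:,:,::-1];cv2.imwrite('pics/q.png',cv2.convertScaleAbs(cv2.resize(im,(800,600),interpolation=2),alpha=2.5))
E
```

```text
clock: 35.8
ee_pos: [531.2, 113.3, 102.1]
orientation: [1.059, 2.401, -0.331]
contact_force: [6.0, -4.6, 0.3]
grip_width: 16.0
q [-0.428  0.717 -0.269  2.107  1.26   0.775  0.549] tilt 31.8 az -50.1
[[-0.578, 0.743, 0.338], [0.623, 0.669, -0.404], [-0.526, -0.023, -0.85]]
ball est: x -6.3 ang -8.2 rad 62.1 F x 7.4 y 1.8 z 0.3
```

View pics/q.png

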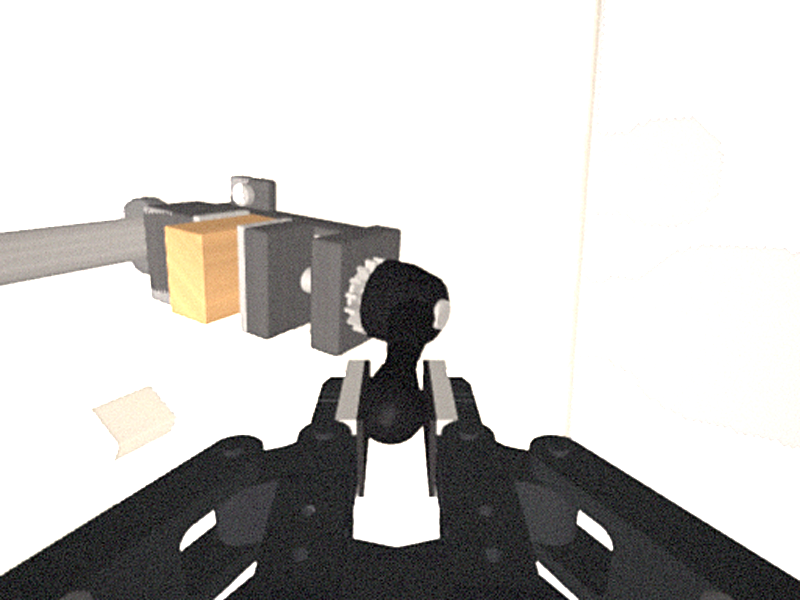

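```bash
python3 arc.py -8,9,-2 -8,10,-2 -8,11,-2 -13,11,-5 -20,11,-8 -27,11,-12 -34,11,-16 -41,11,-19 -48,11,-23 -54,11,-26 -58,11,-28
```

```text
-8,10,-2 [0.01, 0.0, -0.0] yaw 0.0
-8,11,-2 [0.01, 0.0, -0.01] yaw 0.0
-13,11,-5 [0.01, 0.04, -0.0] yaw -0.05
-20,11,-8 [0.02, 0.09, 0.01] yaw -0.1
-27,11,-12 [0.03, 0.14, 0.03] yaw -0.17
-34,11,-16 [0.04, 0.19, 0.06] yaw -0.23
-41,11,-19 [0.05, 0.23, 0.08] yaw -0.28
-48,11,-23 [0.07, 0.27, 0.12] yaw -0.35
-54,11,-26 [0.09, 0.3, 0.15] yaw -0.4
-58,11,-28 [0.1, 0.32, 0.17] yaw -0.43
```

```bash
python3 -m jog '[[0.01,0,0,0,0.1],[0.01,0,-0.01,0,0.1],[0.01,0.04,0,-0.05,0.1],[0.02,0.09,0.01,-0.1,0.1],[0.03,0.14,0.03,-0.17,0.1],[0.04,0.19,0.06,-0.23,0.1],[0.05,0.23,0.08,-0.28,0.1],[0.07,0.27,0.12,-0.35,0.1],[0.09,0.3,0.15,-0.4,0.1],[0.1,0.32,0.17,-0.43,0.1]]' 80
python3 st.py; python3 dev.py; python3 - <<'E'
from h import *
im=cams.camera('wrist')
im=im[:,:,::-1];cv2.imwrite('pics/r.png',cv2.convertScaleAbs(cv2.resize(im,(800,600),interpolation=2),alpha=2.5))
E
```

```text
clock: 36.85
ee_pos: [564.3, 147.5, 69.6]
orientation: [0.5, 2.63, -0.477]
contact_force: [0.7, 0.4, -1.2]
grip_width: 8.4
q [-0.413  0.816 -0.323  1.989  1.264  0.83   1.018] tilt 31.4 az -50.0
[[-0.847, 0.412, 0.335], [0.268, 0.877, -0.4], [-0.458, -0.249, -0.853]]
ball est: x -11.9 ang -62.6 rad 63.2 F x 0.2 y 0.8 z -1.2
```

View pics/r.png

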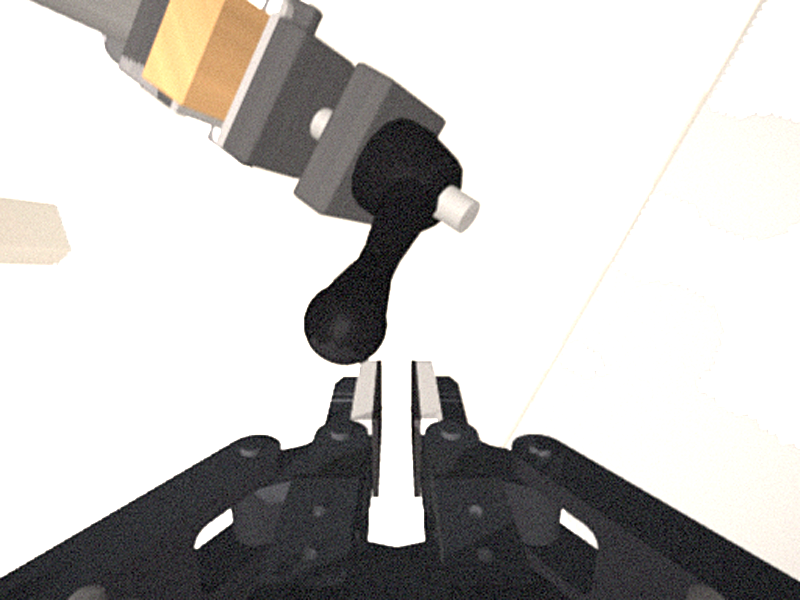

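```bash
python3 - <<'E'
from arc import *
s=ctrl.sense();W=cam('wrist',s)
for a in range(-70,0,5):
    B=piv+66*(-np.sin(np.radians(a))*yh+np.cos(np.radians(a))*zh);print(a,(proj(W,B)*1.5625).round(0),end=' ')
M=R.from_rotvec(s['orientation']).as_matrix()
def H(a):
    al=np.radians(a);B=piv+66*(-np.sin(al)*yh+np.cos(al)*zh)
    if a<0: return B+21*yh+14*zt
    k=min(a/60,1);m=21-3*k
    return B+m*(np.cos(al)*yh+np.sin(al)*zh)+(14-9*k)*zt
print()
for a in range(-50,70,8):print(a,(M.T@(H(a)-s['ee_pos'])/150).round(3))
E
```

```text
-70 [365. 398.] -65 [359. 396.] -60 [355. 392.] -55 [351. 387.] -50 [348. 380.] -45 [346. 371.] -40 [345. 360.] -35 [346. 347.] -30 [348. 332.] -25 [353. 315.] -20 [359. 296.] -15 [366. 275.] -10 [376. 252.] -5 [388. 228.] 
-50 [-0.151  0.032 -0.036]
-42 [-0.15  -0.016 -0.074]
-34 [-0.144 -0.068 -0.107]
-26 [-0.132 -0.122 -0.133]
-18 [-0.114 -0.177 -0.153]
-10 [-0.092 -0.233 -0.167]
-2 [-0.065 -0.288 -0.173]
6 [-0.039 -0.346 -0.19 ]
14 [-0.01  -0.406 -0.205]
22 [ 0.024 -0.464 -0.212]
30 [ 0.061 -0.518 -0.21 ]
38 [ 0.102 -0.568 -0.201]
46 [ 0.145 -0.612 -0.184]
54 [ 0.189 -0.65  -0.16 ]
62 [ 0.233 -0.681 -0.128]
```

```bash
python3 -m jog '[[-0.05,0,-0.03,0.14,0],[-0.1,0,-0.06,0.28,0],[-0.15,-0.02,-0.08,0.43,0],[-0.15,-0.02,-0.08,0.43,0],[-0.14,-0.07,-0.11,0.43,0],[-0.13,-0.12,-0.13,0.43,0],[-0.11,-0.18,-0.15,0.43,0],[-0.09,-0.23,-0.17,0.43,0],[-0.06,-0.29,-0.17,0.43,0],[-0.04,-0.35,-0.19,0.43,0]]' 80
python3 st.py; python3 dev.py; python3 - <<'E'
from h import *
im=cams.camera('wrist')
im=im[:,:,::-1];cv2.imwrite('pics/s.png',cv2.convertScaleAbs(cv2.resize(im,(800,600),interpolation=2),alpha=2.5))
E
```

```text
clock: 37.9
ee_pos: [539.3, 113.1, 111.0]
orientation: [1.053, 2.409, -0.321]
contact_force: [4.5, 2.6, -4.1]
grip_width: 0.1
q [-0.41   0.701 -0.275  2.09   1.239  0.774  0.601] tilt 31.4 az -49.4
[[-0.584, 0.738, 0.339], [0.623, 0.675, -0.395], [-0.521, -0.019, -0.854]]
ball est: x -0.9 ang -12.0 rad 72.0 F x 0.8 y 5.1 z -4.1
```

View pics/s.png

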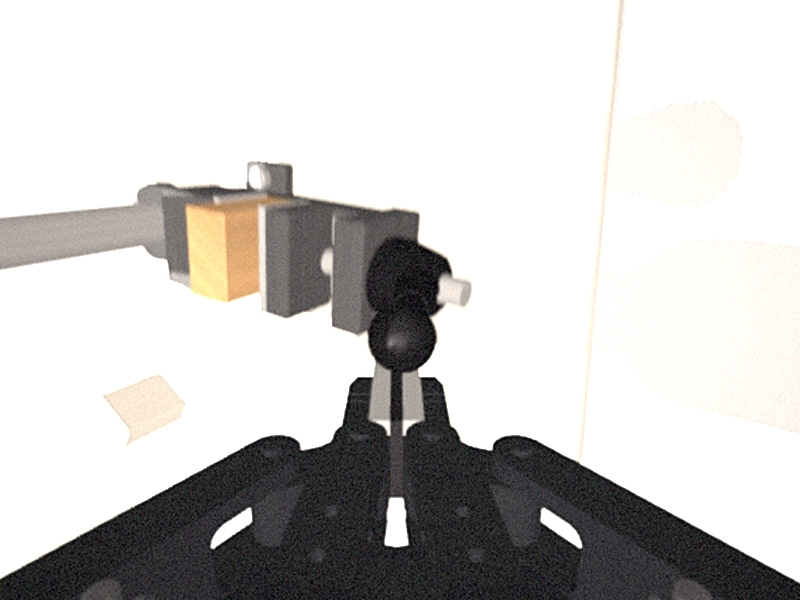

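```bash
cat > push.py <<'E'
from arc import *
s=ctrl.sense();M=R.from_rotvec(s['orientation']).as_matrix()
def H(a):
    al=np.radians(a);B=piv+66*(-np.sin(al)*yh+np.cos(al)*zh)
    if a<0: return B+21*yh+14*zt
    k=min(a/60,1);m=21-3*k
    return B+m*(np.cos(al)*yh+np.sin(al)*zh)+(14-9*k)*zt
if __name__=='__main__':
    a0=sys.argv[1]
    b=s['ee_pos'] if a0=='now' else H(float(a0))
    for a in sys.argv[2:]:print(a,(M.T@(H(float(a))-b)/150).round(2))
E
python3 push.py 6 13 20 27 34 41 48 54 60 66 70
```

```text
13 [-0.   -0.06 -0.01]
20 [ 0.   -0.12 -0.02]
27 [ 0.01 -0.17 -0.02]
34 [ 0.02 -0.23 -0.02]
41 [ 0.04 -0.28 -0.01]
48 [ 0.05 -0.33  0.01]
54 [ 0.07 -0.37  0.03]
60 [ 0.09 -0.41  0.05]
66 [ 0.11 -0.44  0.08]
70 [ 0.13 -0.46  0.1 ]
```

```bash
python3 -m jog '[[0,-0.06,-0.01,0,0],[0,-0.12,-0.02,0,0],[0.01,-0.17,-0.02,0,0],[0.02,-0.23,-0.02,0,0],[0.04,-0.28,-0.01,0,0],[0.05,-0.33,0.01,0,0],[0.07,-0.37,0.03,0,0],[0.09,-0.41,0.05,0,0],[0.11,-0.44,0.08,0,0],[0.13,-0.46,0.1,0,0]]'
python3 st.py; python3 dev.py; python3 - <<'E'
from h import *
im=cams.camera('wrist')
im=im[:,:,::-1];cv2.imwrite('pics/t.png',cv2.convertScaleAbs(cv2.resize(im,(800,600),interpolation=2),alpha=2.5))
E
```

```text
clock: 38.95
ee_pos: [481.4, 70.9, 89.4]
orientation: [1.056, 2.407, -0.327]
contact_force: [2.3, 0.8, 3.7]
grip_width: -0.0
q [-0.426  0.704 -0.241  2.283  1.445  0.71   0.325] tilt 31.5 az -49.8
[[-0.582, 0.74, 0.338], [0.623, 0.673, -0.4], [-0.523, -0.022, -0.852]]
ball est: x -4.6 ang 49.2 rad 74.7 F x 0.8 y 2.3 z 3.7
```

View pics/t.png

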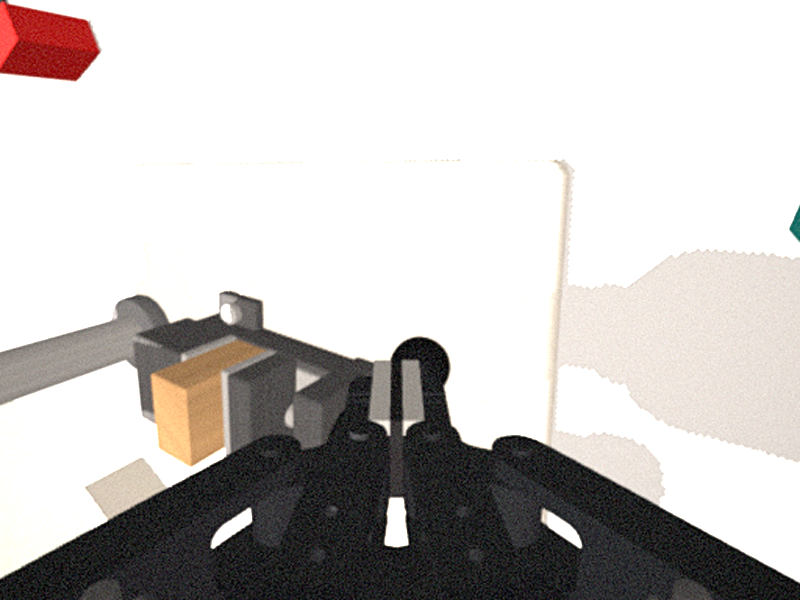

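```bash
python3 - <<'E'
from arc import *
s=ctrl.sense();W=cam('wrist',s)
for a in range(45,95,5):
    B=piv+66*(-np.sin(np.radians(a))*yh+np.cos(np.radians(a))*zh);print(a,(proj(W,B)*1.5625).round(0),end=' ')
M=R.from_rotvec(s['orientation']).as_matrix()
print()
for a in(60,65,70):
    print(a,[(M.T@(P(a,0)+q-s['ee_pos'])/150).round(2) for q in(-40*zt,-3*zt)])
E
```

```text
45 [383. 438.] 50 [391. 421.] 55 [399. 404.] 60 [408. 390.] 65 [416. 376.] 70 [425. 364.] 75 [433. 354.] 80 [441. 345.] 85 [448. 338.] 90 [455. 333.] 
60 [array([ 0.03,  0.  , -0.16]), array([0.03, 0.  , 0.08])]
65 [array([ 0.04, -0.01, -0.13]), array([ 0.04, -0.01,  0.11])]
70 [array([ 0.06, -0.03, -0.1 ]), array([ 0.06, -0.03,  0.14])]
```

```bash
python3 -m jog '[[0,0,-0.12,0,0.2],[0.02,0,-0.14,0,0.45],[0.05,-0.02,-0.14,0,0.45],[0.05,-0.02,-0.14,0,0.45],[0.05,-0.02,-0.05,0,0.45],[0.05,-0.02,0.06,0,0.45],[0.05,-0.02,0.13,0,0.45],[0.05,-0.02,0.13,0,0.4],[0.05,-0.02,0.13,0,0.35],[0.05,-0.02,0.13,0,0.3]]' 45
python3 st.py; python3 dev.py; python3 - <<'E'
from h import *
im=cams.camera('wrist')
im=im[:,:,::-1];cv2.imwrite('pics/u.png',cv2.convertScaleAbs(cv2.resize(im,(800,600),interpolation=2),alpha=3))
E
```

```text
clock: 40.0
ee_pos: [480.9, 66.1, 68.7]
orientation: [1.057, 2.408, -0.327]
contact_force: [0.8, 1.0, -0.2]
grip_width: 25.8
q [-0.426  0.751 -0.227  2.294  1.527  0.7    0.238] tilt 31.5 az -49.9
[[-0.582, 0.74, 0.336], [0.624, 0.672, -0.399], [-0.521, -0.023, -0.853]]
ball est: x -1.1 ang 64.8 rad 66.1 F x -0.3 y 1.2 z -0.2
```

View pics/u.png

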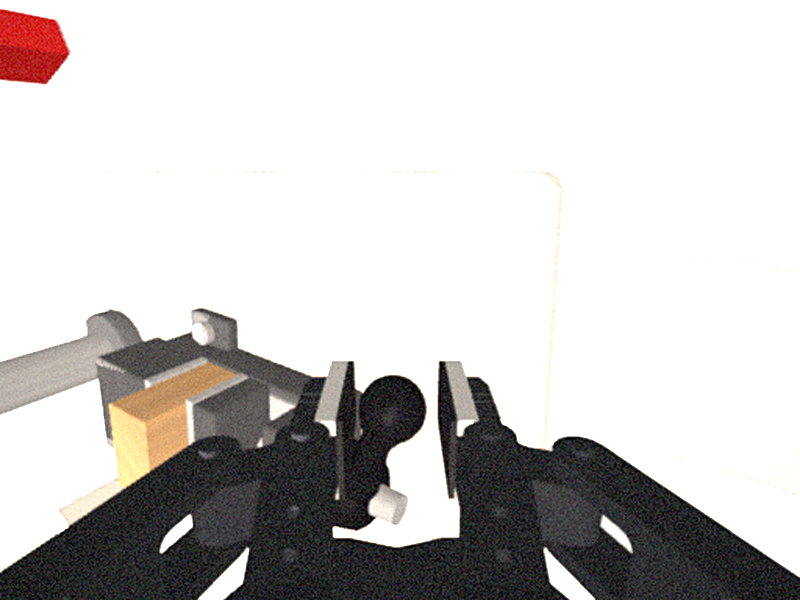

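```bash
python3 -m jog '[[0,0,0,0,0.1],[0,0,0,0,0.1],[0,0,0,0,0.1],[0,0,0,0,0.1],[0.02,0,-0.01,0,0.1],[0.04,0,-0.02,0,0.1],[0.06,0,-0.03,0,0.1],[0.07,0,-0.04,0,0.1],[0.07,0,-0.04,0,0.1],[0.07,0,-0.04,0,0.1]]' 50
python3 st.py; python3 dev.py; python3 - <<'E'
from h import *
im=cams.camera('wrist')
im=im[:,:,::-1];cv2.imwrite('pics/v.png',cv2.convertScaleAbs(cv2.resize(im,(800,600),interpolation=2),alpha=3))
E
python3 arc.py 66,0,0 66,2,0 59,2,0 52,2,0 45,2,0 38,2,0 31,2,0 23,2,0 15,2,0 7,2,0 -1,2,0
```

```text
clock: 41.05
ee_pos: [475.5, 73.8, 69.1]
orientation: [1.058, 2.402, -0.328]
contact_force: [7.2, -3.4, -0.8]
grip_width: 16.8
q [-0.448  0.752 -0.234  2.298  1.515  0.712  0.22 ] tilt 31.8 az -49.8
[[-0.579, 0.742, 0.34], [0.623, 0.671, -0.402], [-0.526, -0.021, -0.85]]
ball est: x -10.6 ang 64.3 rad 65.8 F x 7.2 y 3.5 z -0.8
66,2,0 [0.01, 0.0, -0.01] yaw 0.0
59,2,0 [-0.01, 0.02, -0.05] yaw 0.0
52,2,0 [-0.04, 0.06, -0.08] yaw 0.0
45,2,0 [-0.06, 0.09, -0.12] yaw 0.0
38,2,0 [-0.08, 0.13, -0.15] yaw 0.0
31,2,0 [-0.1, 0.18, -0.17] yaw 0.0
23,2,0 [-0.11, 0.23, -0.2] yaw 0.0
15,2,0 [-0.12, 0.29, -0.21] yaw 0.0
7,2,0 [-0.13, 0.35, -0.22] yaw 0.0
-1,2,0 [-0.13, 0.41, -0.23] yaw 0.0
```

View pics/v.png

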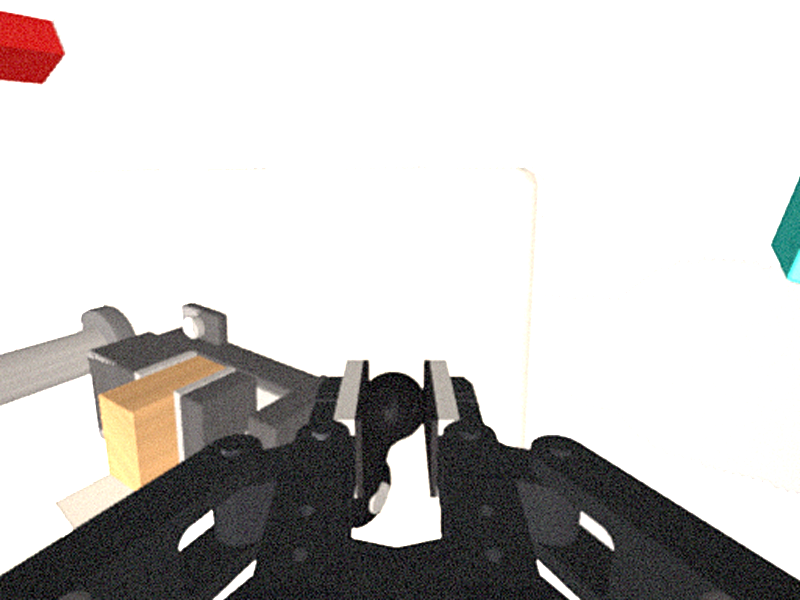

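```bash
python3 -m jog '[[0,0,0,0,0.1],[-0.01,0.02,-0.05,0,0.1],[-0.04,0.06,-0.08,0,0.1],[-0.06,0.09,-0.12,0,0.1],[-0.08,0.13,-0.15,0,0.1],[-0.1,0.18,-0.17,0,0.1],[-0.11,0.23,-0.2,0,0.1],[-0.12,0.29,-0.21,0,0.1],[-0.13,0.35,-0.22,0,0.1],[-0.13,0.41,-0.23,0,0.1]]' 50
python3 st.py; python3 dev.py; python3 - <<'E'
from h import *
im=cams.camera('wrist')
im=im[:,:,::-1];cv2.imwrite('pics/w.png',cv2.convertScaleAbs(cv2.resize(im,(800,600),interpolation=2),alpha=3))
E
python3 arc.py -1,2,0 -8,2,0 -15,2,0 -22,2,0 -29,2,0 -36,2,0 -43,2,0 -50,2,0 -56,2,0 -60,2,0
```

```text
clock: 42.1
ee_pos: [518.5, 117.8, 106.3]
orientation: [1.059, 2.408, -0.327]
contact_force: [-0.8, 0.2, 0.3]
grip_width: 8.5
q [-0.447  0.701 -0.269  2.127  1.246  0.77   0.541] tilt 31.5 az -50.0
[[-0.581, 0.741, 0.336], [0.625, 0.671, -0.4], [-0.521, -0.023, -0.853]]
ball est: x -17.7 ang -1.6 rad 65.7 F x -0.7 y -0.5 z 0.3
-8,2,0 [0.0, 0.05, 0.0] yaw 0.0
-15,2,0 [0.01, 0.11, 0.01] yaw 0.0
-22,2,0 [0.01, 0.16, 0.03] yaw 0.0
-29,2,0 [0.02, 0.21, 0.05] yaw 0.0
-36,2,0 [0.04, 0.25, 0.07] yaw 0.0
-43,2,0 [0.06, 0.29, 0.1] yaw 0.0
-50,2,0 [0.07, 0.33, 0.14] yaw 0.0
-56,2,0 [0.09, 0.36, 0.17] yaw 0.0
-60,2,0 [0.11, 0.37, 0.19] yaw 0.0
```

View pics/w.png

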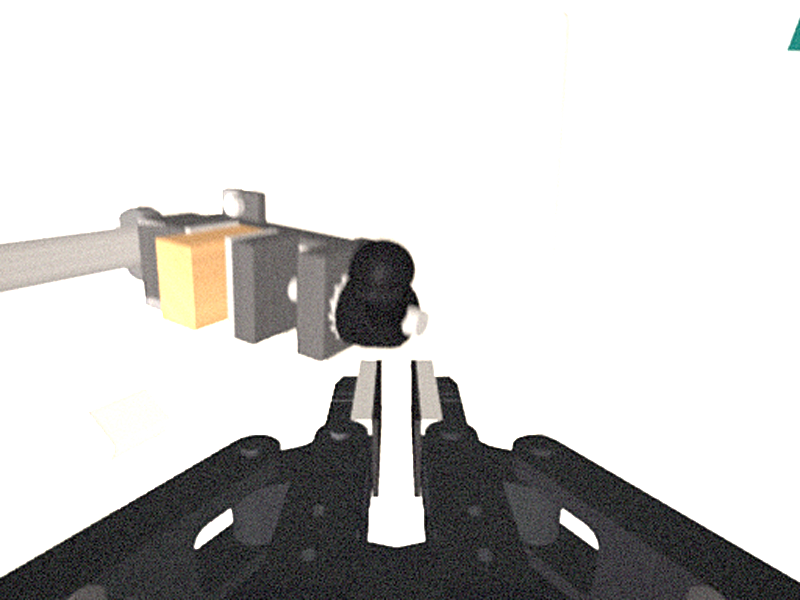

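```bash
python3 - <<'E'
from arc import *
s=ctrl.sense();W=cam('wrist',s)
for a in range(-5,65,5):
    B=piv-4.5*xh+66*(-np.sin(np.radians(a))*yh+np.cos(np.radians(a))*zh);print(a,(proj(W,B)*1.5625).round(0),end=' ')
M=R.from_rotvec(s['orientation']).as_matrix()
print()
for a in(25,30,35,40):
    print(a,[(M.T@(P(a,4.5)+q-s['ee_pos'])/150).round(2) for q in(-40*zt,-3*zt)])
E
```

```text
-5 [355. 403.] 0 [355. 387.] 5 [357. 369.] 10 [359. 351.] 15 [362. 332.] 20 [366. 312.] 25 [371. 293.] 30 [377. 275.] 35 [384. 257.] 40 [391. 240.] 45 [399. 224.] 50 [406. 210.] 55 [415. 197.] 60 [423. 186.] 
25 [array([-0.05, -0.22, -0.19]), array([-0.05, -0.22,  0.06])]
30 [array([-0.04, -0.25, -0.17]), array([-0.04, -0.25,  0.08])]
35 [array([-0.02, -0.28, -0.15]), array([-0.02, -0.28,  0.09])]
40 [array([-0.01, -0.31, -0.13]), array([-0.01, -0.31,  0.11])]
```

```bash
python3 -m jog '[[0,0,-0.18,0,0.3],[-0.02,-0.1,-0.18,0,0.45],[-0.03,-0.25,-0.17,0,0.45],[-0.03,-0.25,-0.17,0,0.45],[-0.03,-0.25,-0.05,0,0.45],[-0.03,-0.25,0.08,0,0.45],[-0.03,-0.25,0.08,0,0.35],[-0.03,-0.25,0.08,0,0.2],[-0.03,-0.25,0.08,0,0.1],[-0.03,-0.25,0.08,0,0.1]]' 60
python3 st.py; python3 dev.py; python3 - <<'E'
from h import *
im=cams.camera('wrist')
im=im[:,:,::-1];cv2.imwrite('pics/x.png',cv2.convertScaleAbs(cv2.resize(im,(800,600),interpolation=2),alpha=3))
E
```

```text
clock: 43.15
ee_pos: [497.0, 85.5, 99.6]
orientation: [1.058, 2.408, -0.326]
contact_force: [0.2, -0.8, -2.3]
grip_width: 16.3
q [-0.432  0.69  -0.242  2.224  1.354  0.72   0.432] tilt 31.4 az -49.8
[[-0.582, 0.74, 0.336], [0.624, 0.672, -0.399], [-0.521, -0.022, -0.853]]
ball est: x -6.1 ang 30.8 rad 68.7 F x 0.8 y -0.3 z -2.3
```

View pics/x.png

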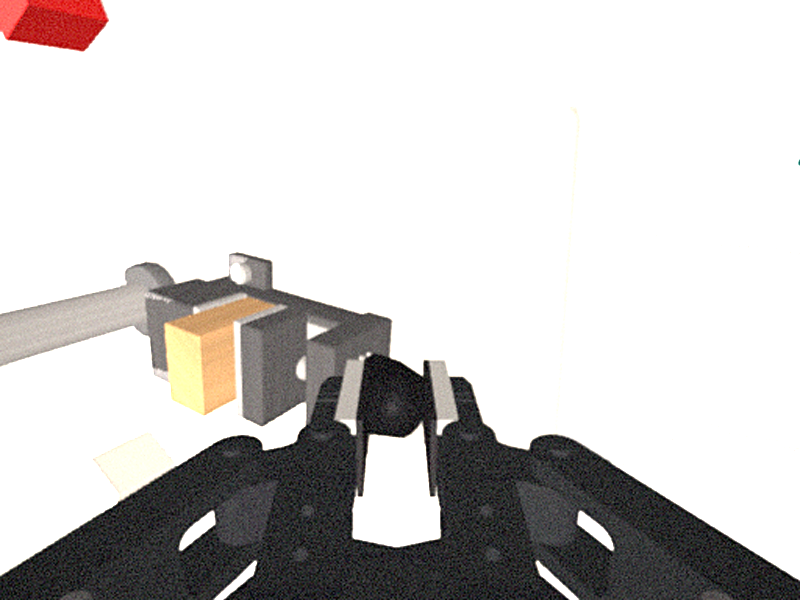

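```bash
python3 arc.py 31,0,0 31,5,0 25,5,0 17,5,0 9,5,0 1,5,0 -7,5,0 -15,5,0 -23,5,0 -31,5,0 | sed 's/yaw.*//'; python3 - <<'E'
from arc import *
M=R0
for a in(25,17,9,1,-7,-15,-23,-31):print(a,(M.T@(P(a,5)-P(31,0))/150).round(3))
E
```

```text
31,5,0 [0.03, 0.0, -0.02] 
25,5,0 [0.02, 0.04, -0.04] 
17,5,0 [0.0, 0.1, -0.05] 
9,5,0 [-0.0, 0.16, -0.06] 
1,5,0 [-0.01, 0.22, -0.07] 
-7,5,0 [-0.01, 0.28, -0.07] 
-15,5,0 [-0.0, 0.34, -0.05] 
-23,5,0 [0.01, 0.4, -0.04] 
-31,5,0 [0.02, 0.45, -0.01] 
25 [ 0.016  0.041 -0.035]
17 [ 0.004  0.099 -0.054]
9 [-0.005  0.158 -0.065]
1 [-0.009  0.219 -0.069]
-7 [-0.009  0.281 -0.065]
-15 [-0.004  0.341 -0.055]
-23 [ 0.005  0.399 -0.037]
-31 [ 0.019  0.454 -0.013]
```

```bash
python3 -m jog '[[0.02,0,-0.01,0,0.1],[0.03,0,-0.02,0,0.1],[0.015,0.04,-0.035,0,0.1],[0.005,0.1,-0.055,0,0.1],[-0.005,0.16,-0.065,0,0.1],[-0.01,0.22,-0.07,0,0.1],[-0.01,0.28,-0.065,0,0.1],[-0.005,0.34,-0.055,0,0.1],[0.005,0.4,-0.035,0,0.1],[0.02,0.455,-0.015,0,0.1]]' 60
python3 st.py; python3 dev.py;python3 - <<'E'
from h import *
im=cams.camera('wrist')
im=im[:,:,::-1];cv2.imwrite('pics/y.png',cv2.convertScaleAbs(cv2.resize(im,(800,600),interpolation=2),alpha=3))
E
```

```text
clock: 44.2
ee_pos: [545.5, 134.7, 98.0]
orientation: [1.057, 2.408, -0.326]
contact_force: [0.2, 0.4, 0.0]
grip_width: 8.8
q [-0.446  0.739 -0.268  2.047  1.217  0.787  0.597] tilt 31.4 az -49.8
[[-0.582, 0.74, 0.337], [0.624, 0.672, -0.398], [-0.521, -0.022, -0.853]]
ball est: x -13.9 ang -30.2 rad 66.5 F x -0.2 y 0.3 z 0.0
```

View pics/y.png

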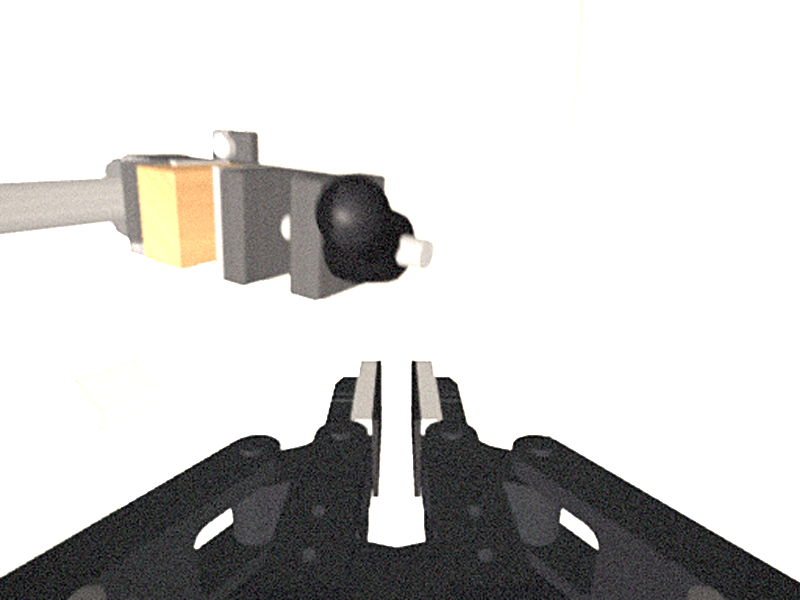

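```bash
cat > rel.py <<'E'
# rel.py a0 out0  rows a,out : shares using actual tool axes; 'abs' conv from measured pose via P with DEP
from arc import *
s=ctrl.sense();M=R.from_rotvec(s['orientation']).as_matrix()
f=lambda v:[float(t) for t in v.split(',')]
b=P(*f(sys.argv[1]))
for r in sys.argv[2:]:print(r,(M.T@(P(*f(r))-b)/150).round(3).tolist())
E
python3 - <<'E'
from arc import *
s=ctrl.sense();W=cam('wrist',s)
for a in range(-5,65,5):
    B=piv+66*(-np.sin(np.radians(a))*yh+np.cos(np.radians(a))*zh);print(a,(proj(W,B)*1.5625).round(0),end=' ')
M=R.from_rotvec(s['orientation']).as_matrix()
print()
for a in(10,15,20,25,30):
    print(a,[(M.T@(P(a,0)+q-s['ee_pos'])/150).round(3) for q in(-40*zt,0*zt)])
E
```

```text
-5 [340. 317.] 0 [340. 297.] 5 [341. 276.] 10 [343. 254.] 15 [347. 232.] 20 [352. 210.] 25 [358. 189.] 30 [364. 168.] 35 [372. 149.] 40 [380. 131.] 45 [389. 115.] 50 [398. 101.] 55 [407.  89.] 60 [416.  79.] 
10 [array([-0.091, -0.314, -0.267]), array([-0.091, -0.314, -0.001])]
15 [array([-0.084, -0.351, -0.261]), array([-0.085, -0.352,  0.006])]
20 [array([-0.076, -0.387, -0.251]), array([-0.077, -0.388,  0.015])]
25 [array([-0.066, -0.422, -0.239]), array([-0.067, -0.423,  0.027])]
30 [array([-0.055, -0.456, -0.225]), array([-0.055, -0.456,  0.042])]
```

```bash
python3 -m jog '[[-0.02,-0.08,-0.25,0,0.3],[-0.06,-0.32,-0.26,0,0.45],[-0.077,-0.385,-0.25,0,0.45],[-0.077,-0.385,-0.15,0,0.45],[-0.077,-0.385,0.015,0,0.45],[-0.077,-0.385,0.015,0,0.4],[-0.077,-0.385,0.015,0,0.2],[-0.077,-0.385,0.015,0,0.1],[-0.077,-0.385,0.015,0,0.1],[-0.077,-0.385,0.015,0,0.1]]' 60
python3 st.py; python3 dev.py;python3 - <<'E'
from h import *
im=cams.camera('wrist')
im=im[:,:,::-1];cv2.imwrite('pics/z.png',cv2.convertScaleAbs(cv2.resize(im,(800,600),interpolation=2),alpha=3))
E
python3 rel.py 20,0 20,5 20,10 14,10 7,10 0,10 -7,10 -14,10 -21,10 -28,10 -35,10 -42,10 -50,10
```

```text
clock: 45.25
ee_pos: [509.8, 87.3, 103.8]
orientation: [1.057, 2.408, -0.326]
contact_force: [-0.3, -0.3, -2.0]
grip_width: 16.1
q [-0.421  0.688 -0.241  2.191  1.324  0.724  0.487] tilt 31.4 az -49.8
[[-0.582, 0.74, 0.337], [0.624, 0.672, -0.399], [-0.521, -0.022, -0.853]]
ball est: x 0.6 ang 20.9 rad 67.7 F x 0.0 y -0.4 z -2.0
20,5 [0.028, 0.002, -0.017]
20,10 [0.057, 0.004, -0.035]
14,10 [0.047, 0.047, -0.046]
7,10 [0.039, 0.1, -0.054]
0,10 [0.034, 0.153, -0.056]
-7,10 [0.032, 0.207, -0.052]
-14,10 [0.034, 0.26, -0.043]
-21,10 [0.04, 0.311, -0.029]
-28,10 [0.048, 0.361, -0.01]
-35,10 [0.06, 0.407, 0.015]
-42,10 [0.075, 0.45, 0.044]
-50,10 [0.096, 0.493, 0.082]
```

View pics/z.png

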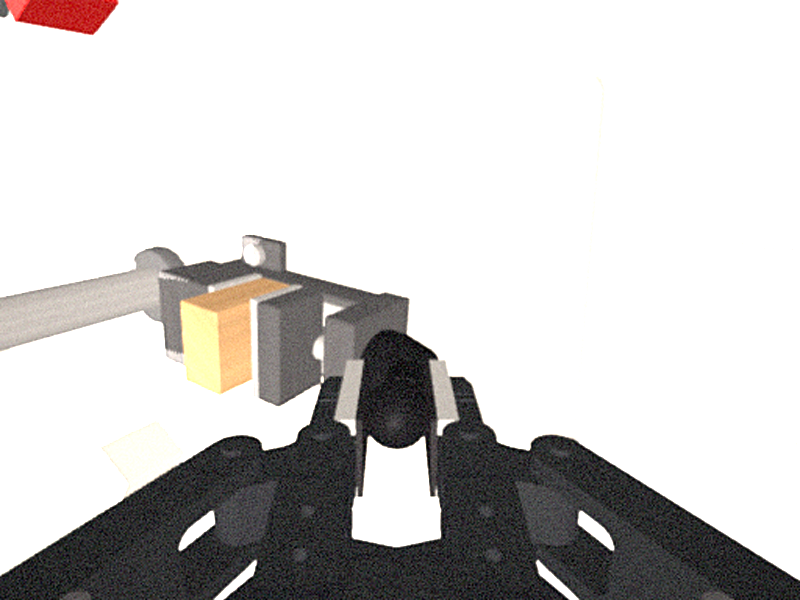

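```bash
python3 -m jog '[[0.028,0,-0.017,0,0.1],[0.057,0.004,-0.035,0,0.1],[0.057,0.004,-0.035,0,0.1],[0.057,0.004,-0.035,0,0.1],[0.047,0.047,-0.046,0,0.1],[0.039,0.1,-0.054,0,0.1],[0.034,0.153,-0.056,0,0.1],[0.032,0.207,-0.052,0,0.1],[0.034,0.26,-0.043,0,0.1],[0.04,0.311,-0.029,0,0.1]]' 60
python3 st.py; python3 dev.py
python3 rel.py -21,10 -28,10 -35,10 -42,10 -49,10 -55,10 -60,10 -60,5 -60,-1
```

```text
clock: 46.3
ee_pos: [540.0, 119.1, 104.6]
orientation: [1.06, 2.4, -0.337]
contact_force: [-2.0, -9.1, 3.7]
grip_width: 13.6
q [-0.437  0.72  -0.259  2.075  1.226  0.782  0.592] tilt 31.9 az -50.5
[[-0.578, 0.744, 0.336], [0.623, 0.668, -0.408], [-0.528, -0.026, -0.849]]
ball est: x -5.3 ang -17.0 rad 66.8 F x 5.8 y -7.3 z 3.7
-28,10 [0.009, 0.049, 0.019]
-35,10 [0.021, 0.096, 0.043]
-42,10 [0.036, 0.139, 0.072]
-49,10 [0.054, 0.177, 0.104]
-55,10 [0.072, 0.207, 0.135]
-60,10 [0.088, 0.228, 0.163]
-60,5 [0.06, 0.226, 0.181]
-60,-1 [0.026, 0.224, 0.202]
```

```bash
python3 - <<'E'
from h import *
im=cams.camera('wrist')
im=im[:,:,::-1];cv2.imwrite('pics/aa.png',cv2.convertScaleAbs(cv2.resize(im,(800,600),interpolation=2),alpha=3))
E
```

```text
(no output)
```

View pics/aa.png

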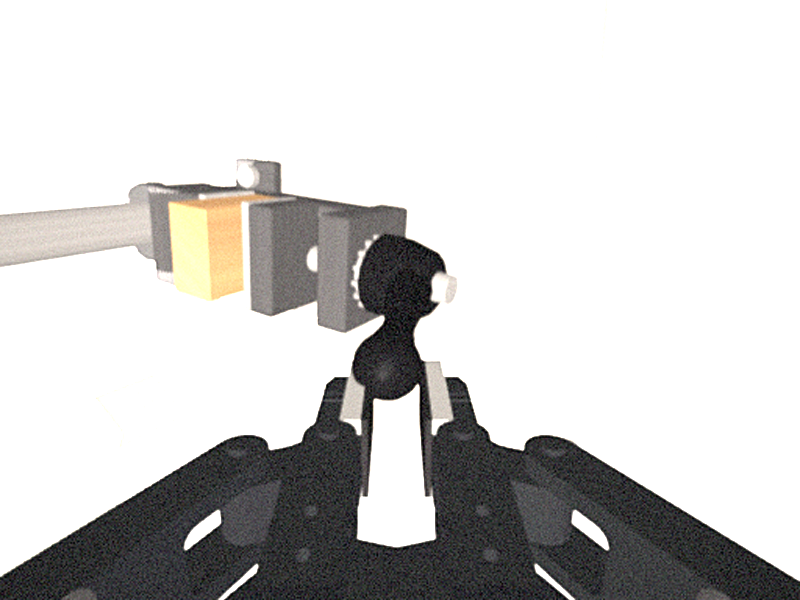

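```bash
python3 rel.py -21,10 -7,4 -7,3 -7,16
```

```text
-7,4 [-0.042, -0.107, -0.002]
-7,3 [-0.047, -0.107, 0.002]
-7,16 [0.026, -0.102, -0.044]
```

```bash
python3 -m jog '[[0,0,0,0,0.4],[-0.02,-0.05,0,0,0.4],[-0.045,-0.107,0,0,0.4],[-0.045,-0.107,0,0,0.4],[-0.045,-0.107,0,0,0.1],[-0.045,-0.107,0,0,0.1],[-0.045,-0.107,0,0,0.1],[-0.045,-0.107,0,0,0.1],[-0.045,-0.107,0,0,0.1],[-0.045,-0.107,0,0,0.1]]' 70
python3 st.py; python3 dev.py;python3 - <<'E'
from h import *
im=cams.camera('wrist')
im=im[:,:,::-1];cv2.imwrite('pics/ab.png',cv2.convertScaleAbs(cv2.resize(im,(800,600),interpolation=2),alpha=3))
E
```

```text
clock: 47.35
ee_pos: [532.3, 108.0, 108.1]
orientation: [1.057, 2.405, -0.328]
contact_force: [-0.9, -0.2, 7.7]
grip_width: 15.9
q [-0.425  0.701 -0.255  2.111  1.251  0.761  0.574] tilt 31.6 az -49.9
[[-0.58, 0.741, 0.338], [0.623, 0.671, -0.401], [-0.524, -0.022, -0.851]]
ball est: x -1.4 ang -5.4 rad 67.8 F x -0.4 y -0.8 z 7.7
```

View pics/ab.png

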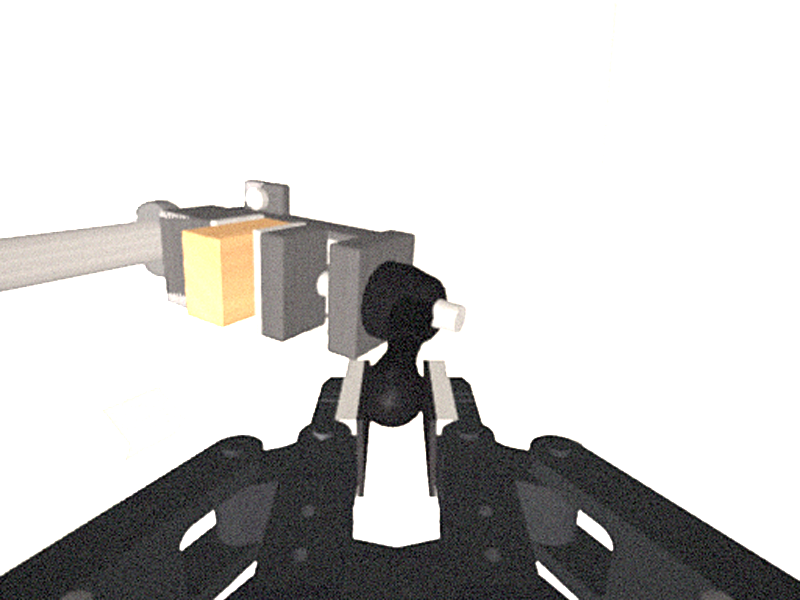

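```bash
python3 rel.py -7,0 -7,6 -7,12 -12,12 -18,12 -25,12 -32,12 -39,12 -46,12 
```

```text
-7,6 [0.034, 0.002, -0.021]
-7,12 [0.068, 0.004, -0.042]
-12,12 [0.069, 0.042, -0.036]
-18,12 [0.073, 0.087, -0.026]
-25,12 [0.08, 0.137, -0.008]
-32,12 [0.091, 0.185, 0.014]
-39,12 [0.104, 0.229, 0.041]
-46,12 [0.121, 0.27, 0.072]
```

```bash
python3 -m jog '[[0.034,0,-0.02,0,0.1],[0.068,0.004,-0.042,0,0.1],[0.068,0.004,-0.042,0,0.1],[0.068,0.004,-0.042,0,0.1],[0.069,0.042,-0.036,0,0.1],[0.073,0.087,-0.026,0,0.1],[0.08,0.137,-0.008,0,0.1],[0.09,0.185,0.014,0,0.1],[0.104,0.23,0.04,0,0.1],[0.12,0.27,0.07,0,0.1]]' 70
python3 st.py; python3 dev.py;python3 - <<'E'
from h import *
im=cams.camera('wrist')
im=im[:,:,::-1];cv2.imwrite('pics/ac.png',cv2.convertScaleAbs(cv2.resize(im,(800,600),interpolation=2),alpha=3))
E
python3 rel.py -46,12 -52,12 -58,12 -63,12 -63,6 -63,0
```

```text
clock: 48.4
ee_pos: [554.5, 143.8, 87.1]
orientation: [1.058, 2.409, -0.326]
contact_force: [0.2, -0.7, -0.1]
grip_width: 8.6
q [-0.454  0.768 -0.264  2.016  1.217  0.79   0.599] tilt 31.4 az -49.9
[[-0.582, 0.74, 0.336], [0.624, 0.672, -0.398], [-0.52, -0.022, -0.854]]
ball est: x -15.3 ang -44.7 rad 65.5 F x 0.7 y -0.3 z -0.1
-52,12 [0.016, 0.031, 0.03]
-58,12 [0.034, 0.058, 0.062]
-63,12 [0.05, 0.078, 0.091]
-63,6 [0.016, 0.075, 0.112]
-63,0 [-0.018, 0.073, 0.133]
```

View pics/ac.png

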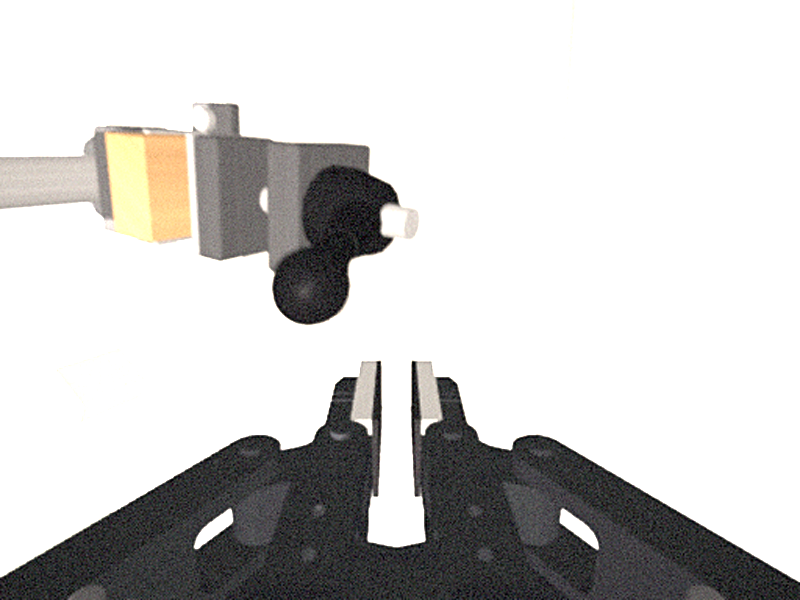

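```bash
python3 - <<'E'
from arc import *
s=ctrl.sense();W=cam('wrist',s)
for a in range(-35,0,5):
    B=piv+66*(-np.sin(np.radians(a))*yh+np.cos(np.radians(a))*zh);print(a,(proj(W,B)*1.5625).round(0),end=' ')
E
python3 push.py now -40 -32 -24 -16 -8 -1 1 8 16 24 32
```

```text
-35 [336. 381.] -30 [329. 370.] -25 [323. 356.] -20 [318. 340.] -15 [314. 323.] -10 [311. 303.] -5 [310. 282.] -40 [-0.11  0.1   0.03]
-32 [-0.13  0.05 -0.  ]
-24 [-0.14 -0.   -0.03]
-16 [-0.15 -0.06 -0.05]
-8 [-0.15 -0.12 -0.06]
-1 [-0.15 -0.17 -0.06]
1 [-0.15 -0.19 -0.07]
8 [-0.15 -0.25 -0.09]
16 [-0.15 -0.31 -0.1 ]
24 [-0.14 -0.38 -0.1 ]
32 [-0.13 -0.44 -0.1 ]
```

```bash
python3 -m jog '[[-0.13,0.02,-0.01,0,0],[-0.14,0,-0.03,0,0],[-0.15,-0.06,-0.05,0,0],[-0.15,-0.12,-0.06,0,0],[-0.15,-0.17,-0.06,0,0],[-0.15,-0.22,-0.08,0,0],[-0.15,-0.27,-0.09,0,0],[-0.15,-0.32,-0.1,0,0],[-0.14,-0.38,-0.1,0,0],[-0.13,-0.44,-0.1,0,0]]' 70
python3 st.py; python3 dev.py
python3 push.py 32 40 48 55 62 69 75 80 85 90
```

```text
clock: 49.45
ee_pos: [513.2, 94.4, 112.5]
orientation: [1.055, 2.408, -0.32]
contact_force: [4.4, 3.8, -0.2]
grip_width: -0.1
q [-0.422  0.673 -0.251  2.175  1.288  0.736  0.525] tilt 31.4 az -49.3
[[-0.582, 0.738, 0.34], [0.624, 0.674, -0.395], [-0.521, -0.018, -0.853]]
ball est: x -2.8 ang 13.3 rad 74.0 F x -0.2 y 5.8 z -0.2
40 [ 0.02 -0.06  0.01]
48 [ 0.04 -0.12  0.03]
55 [ 0.06 -0.17  0.05]
62 [ 0.08 -0.21  0.08]
69 [ 0.1  -0.24  0.12]
75 [ 0.13 -0.27  0.15]
80 [ 0.15 -0.28  0.18]
85 [ 0.17 -0.3   0.21]
90 [ 0.19 -0.31  0.24]
```

```bash
python3 -m jog '[[0.03,-0.06,0.01,0,0],[0.05,-0.12,0.03,0,0],[0.07,-0.17,0.05,0,0],[0.1,-0.21,0.08,0,0],[0.12,-0.24,0.12,0,0],[0.15,-0.27,0.15,0,0],[0.17,-0.28,0.18,0,0],[0.19,-0.3,0.21,0,0],[0.21,-0.31,0.24,0,0],[0.22,-0.31,0.26,0,0]]' 70
python3 st.py; python3 dev.py;python3 - <<'E'
from h import *
im=cams.camera('wrist')
im=im[:,:,::-1];cv2.imwrite('pics/ad.png',cv2.convertScaleAbs(cv2.resize(im,(800,600),interpolation=2),alpha=3))
im=cams.camera('side')[:,:,::-1];cv2.imwrite('pics/ad_side.png',cv2.convertScaleAbs(cv2.resize(im[170:280,190:330],None,fx=5,fy=5,interpolation=2),alpha=2))
E
```

```text
clock: 50.45
ee_pos: [481.2, 79.8, 67.2]
orientation: [1.039, 2.406, -0.29]
contact_force: [5.2, 26.2, 36.9]
grip_width: 0.0
q [-0.449  0.754 -0.229  2.304  1.572  0.7    0.179] tilt 31.5 az -46.5
[[-0.584, 0.727, 0.36], [0.621, 0.686, -0.379], [-0.523, 0.002, -0.852]]
ball est: x -11.6 ang 62.7 rad 58.0 F x -17.1 y 20.5 z 36.9
```

View pics/ad.png

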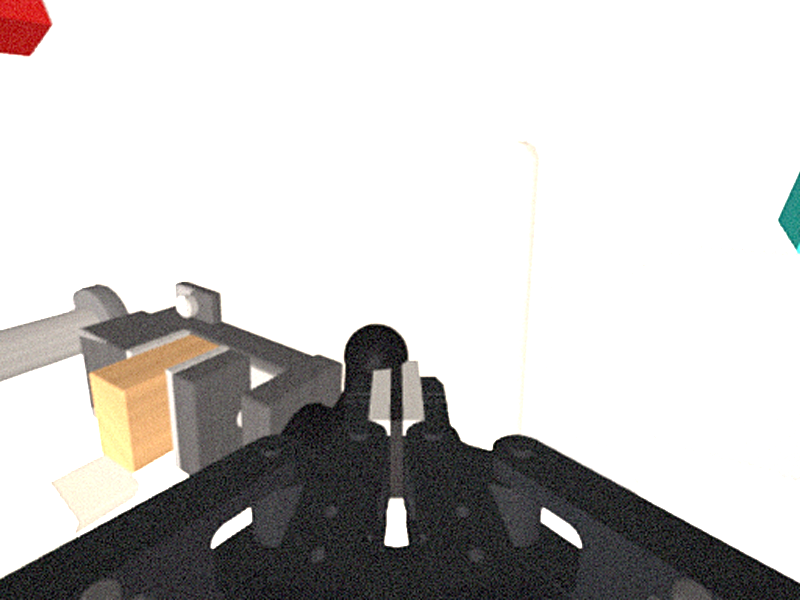

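View pics/ad_side.png

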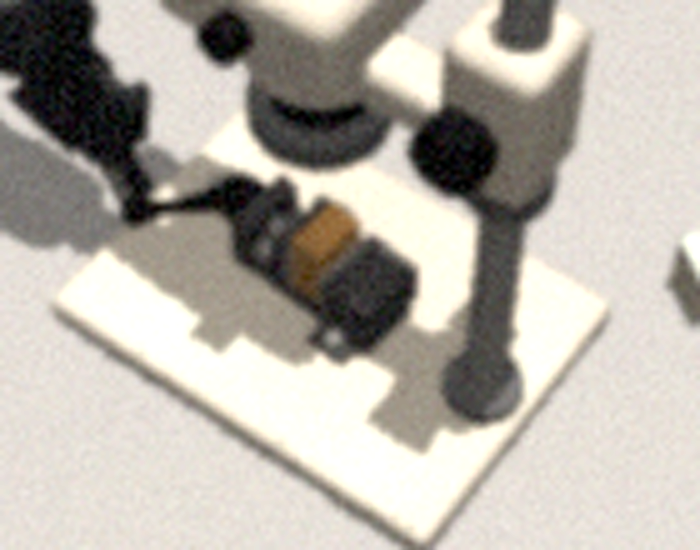

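```bash
python3 -m jog '[[0,0,-0.1,0,0],[0,0,-0.2,0,0],[0,0,-0.3,0,0],[0,0,-0.4,0,0],[0,0,-0.4,0,0],[0,0,-0.4,0,0],[0,0,-0.4,0,0],[0,0,-0.4,0,0],[0,0,-0.4,0,0],[0,0,-0.4,0,0]]' 70
python3 st.py; python3 dev.py;python3 - <<'E'
from arc import *
s=ctrl.sense();W=cam('wrist',s)
im=cams.camera('wrist')
im=im[:,:,::-1];cv2.imwrite('pics/ae.png',cv2.convertScaleAbs(cv2.resize(im,(800,600),interpolation=2),alpha=3))
for a in range(50,105,5):
    B=piv+66*(-np.sin(np.radians(a))*yh+np.cos(np.radians(a))*zh);print(a,(proj(W,B)*1.5625).round(0),end=' ')
E
```

```text
clock: 51.55
ee_pos: [451.2, 89.7, 113.6]
orientation: [1.058, 2.408, -0.328]
contact_force: [0.4, 0.4, 0.7]
grip_width: -0.0
q [-0.493  0.641 -0.257  2.311  1.333  0.727  0.356] tilt 31.5 az -50.0
[[-0.582, 0.741, 0.335], [0.624, 0.671, -0.4], [-0.522, -0.023, -0.853]]
ball est: x -38.2 ang 43.0 rad 99.9 F x -0.1 y 0.6 z 0.7
50 [350. 388.] 55 [357. 375.] 60 [365. 364.] 65 [372. 353.] 70 [380. 344.] 75 [387. 336.] 80 [394. 330.] 85 [401. 324.] 90 [408. 320.] 95 [414. 317.] 100 [420. 315.]
```

View pics/ae.png

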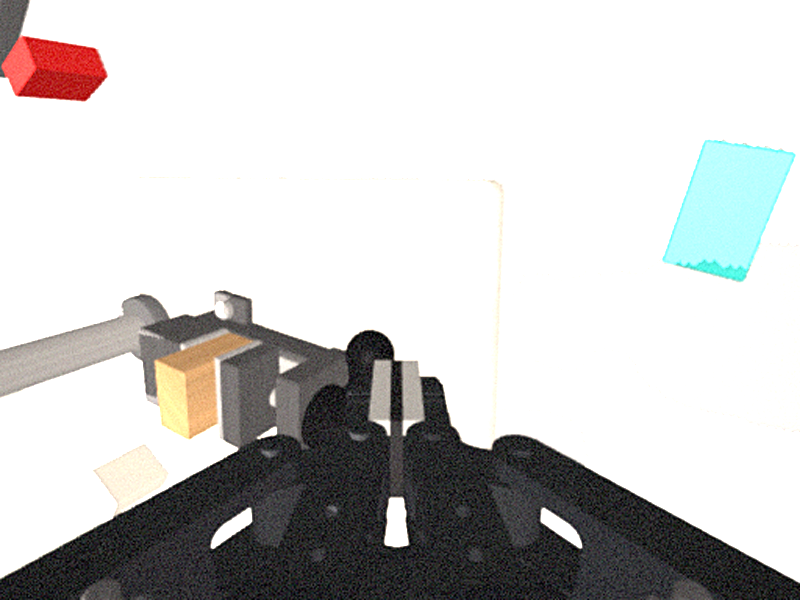

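```bash
python3 push.py now 58 62 66 70 74 78
```

```text
58 [-0.15  0.13  0.21]
62 [-0.13  0.11  0.22]
66 [-0.12  0.09  0.24]
70 [-0.11  0.07  0.26]
74 [-0.09  0.06  0.29]
78 [-0.07  0.04  0.31]
```

```bash
python3 -m jog '[[-0.1,0.15,-0.05,0,0],[-0.15,0.16,0.05,0,0],[-0.15,0.14,0.15,0,0],[-0.15,0.13,0.21,0,0],[-0.13,0.11,0.22,0,0],[-0.12,0.09,0.24,0,0],[-0.11,0.07,0.26,0,0],[-0.1,0.06,0.28,0,0],[-0.09,0.06,0.29,0,0],[-0.09,0.06,0.29,0,0]]' 70
python3 st.py; python3 dev.py;python3 - <<'E'
from arc import *
s=ctrl.sense();W=cam('wrist',s)
im=cams.camera('wrist')
im=im[:,:,::-1];cv2.imwrite('pics/af.png',cv2.convertScaleAbs(cv2.resize(im,(800,600),interpolation=2),alpha=3))
for a in range(50,105,5):
    B=piv+66*(-np.sin(np.radians(a))*yh+np.cos(np.radians(a))*zh);print(a,(proj(W,B)*1.5625).round(0),end=' ')
E
```

```text
clock: 52.6
ee_pos: [481.1, 71.6, 85.2]
orientation: [1.054, 2.406, -0.324]
contact_force: [-4.7, 4.4, 17.6]
grip_width: -0.0
q [-0.447  0.712 -0.213  2.287  1.464  0.691  0.301] tilt 31.6 az -49.5
[[-0.582, 0.739, 0.34], [0.623, 0.673, -0.398], [-0.523, -0.02, -0.852]]
ball est: x -5.3 ang 51.6 rad 71.9 F x -6.4 y -0.9 z 17.6
50 [383. 422.] 55 [392. 405.] 60 [401. 390.] 65 [410. 376.] 70 [419. 364.] 75 [427. 354.] 80 [435. 345.] 85 [443. 338.] 90 [450. 332.] 95 [457. 328.] 100 [463. 326.]
```

View pics/af.png

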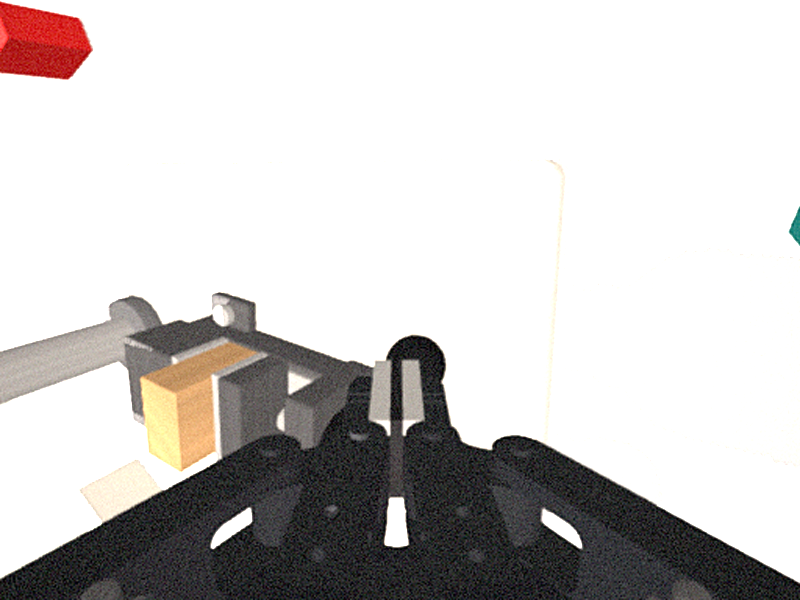

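```bash
python3 -m jog '[[0.01,-0.01,0.02,0,0],[0.02,-0.02,0.04,0,0],[0.02,-0.02,0.04,0,0],[0.02,-0.02,0.04,0,0],[0.02,-0.02,0.04,0,0],[0.02,-0.02,0.04,0,0],[0.02,-0.02,0.04,0,0],[0.02,-0.02,0.04,0,0],[0.02,-0.02,0.04,0,0],[0.02,-0.02,0.04,0,0]]' 70
python3 dev.py
python3 -m jog '[[0,0,-0.1,0,0],[0,0,-0.3,0,0],[0,0,-0.5,0,0],[0.05,0.15,-0.8,0,0],[0.1,0.25,-1,0,0],[0.1,0.25,-1,0,0],[0.1,0.25,-1,0,0],[0.1,0.25,-1,0,0],[0.1,0.25,-1,0,0],[0.1,0.25,-1,0,0]]' 70
python3 st.py; python3 dev.py;python3 - <<'E'
from arc import *
s=ctrl.sense();W=cam('wrist',s)
im=cams.camera('wrist')
im=im[:,:,::-1];cv2.imwrite('pics/ag_raw.png',im);cv2.imwrite('pics/ag.png',cv2.convertScaleAbs(cv2.resize(im,(800,600),interpolation=2),alpha=2.5))
for a in range(50,105,5):
    B=piv+66*(-np.sin(np.radians(a))*yh+np.cos(np.radians(a))*zh);print(a,(proj(W,B)*1.5625).round(0),end=' ')
E
```

```text
clock: 53.65
ee_pos: [479.6, 69.9, 80.0]
orientation: [1.053, 2.404, -0.321]
contact_force: [-8.8, 8.3, 31.3]
grip_width: 0.1
ball est: x -5.0 ang 56.1 rad 70.6 F x -12.0 y -1.6 z 31.3
clock: 54.65
ee_pos: [446.8, 160.9, 195.6]
orientation: [1.059, 2.408, -0.33]
contact_force: [0.5, 0.3, 0.5]
grip_width: 0.1
q [-0.562  0.506 -0.338  2.147  0.965  0.903  0.675] tilt 31.5 az -50.2
[[-0.582, 0.741, 0.335], [0.624, 0.671, -0.401], [-0.522, -0.025, -0.853]]
ball est: x -96.3 ang 9.8 rad 157.4 F x 0.0 y 0.6 z 0.5
50 [356. 231.] 55 [361. 224.] 60 [367. 217.] 65 [372. 212.] 70 [377. 207.] 75 [383. 203.] 80 [388. 200.] 85 [393. 198.] 90 [398. 197.] 95 [403. 197.] 100 [408. 197.]
```

View pics/ag.png

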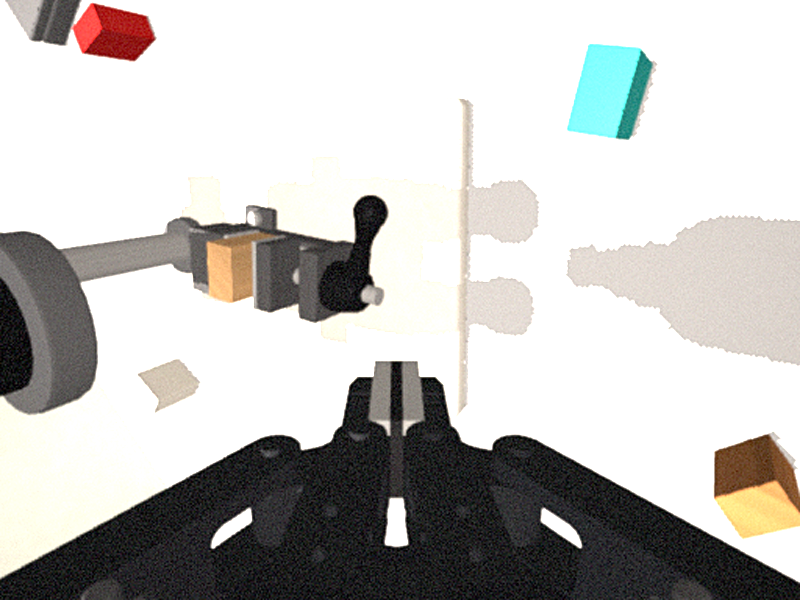

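```bash
python3 - <<'E'
import cv2
a=cv2.imread('pics/ag_raw.png')[115:215,110:260];cv2.imwrite('pics/ah.png',cv2.convertScaleAbs(cv2.resize(a,None,fx=5,fy=5,interpolation=2),alpha=2.6))
E
```

```text
(no output)
```

View pics/ah.png

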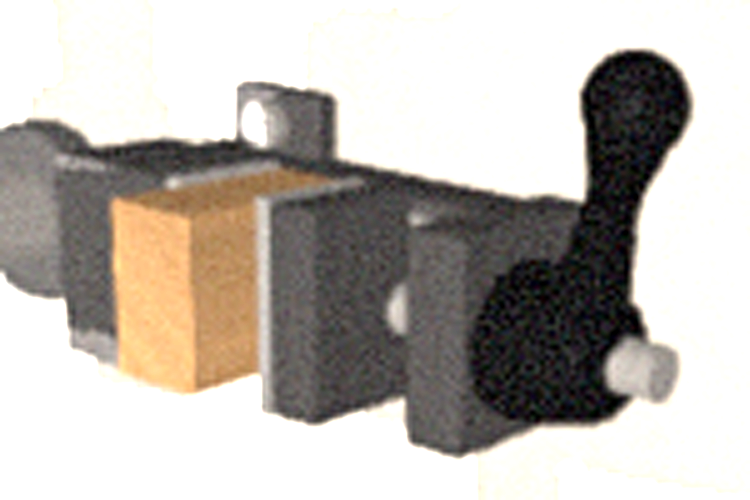

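```bash
python3 - <<'E'
from arc import *
s=ctrl.sense();W=cam('wrist',s);S=cam('side')
w=lambda u,v:(110+(u-2)/5,115+(v-2)/5)
c=[plane(W,w(*q),94) for q in((115,197),(190,215),(330,187),(272,167))]
for q in c:print(q.round(1))
print(np.mean(c,0).round(1),[np.linalg.norm(c[i]-c[(i+1)%4]).round(1) for i in range(4)])
im=cams.camera('side')
cv2.imwrite('pics/ai.png',cv2.convertScaleAbs(cv2.resize(im[170:270,190:330,::-1],None,fx=5.5,fy=5.5,interpolation=2),alpha=2))
b=cv2.imread('pics/a_side.png');n=im[:,:,::-1]
for t,x in(('before',b),('after',n)):
    h=cv2.cvtColor(x[190:240,235:275].copy(),cv2.COLOR_BGR2HSV);m=(h[...,0]>5)&(h[...,0]<22)&(h[...,1]>110)
    ys,xs=np.nonzero(m);print(t,m.sum(),xs.mean()+235,ys.mean()+190,xs.min()+235,xs.max()+235,ys.min()+190,ys.max()+190)
E
```

```text
[583.  -4.  94.]
[568.5  14.   94. ]
[534.1  37.1  94. ]
[542.7  24.1  94. ]
[557.1  17.8  94. ] [np.float64(23.1), np.float64(41.4), np.float64(15.6), np.float64(49.1)]
before 162 253.24074074074073 217.34567901234567 235 274 191 235
after 141 252.95744680851064 218.5035460992908 235 260 193 229
```

View pics/ai.png

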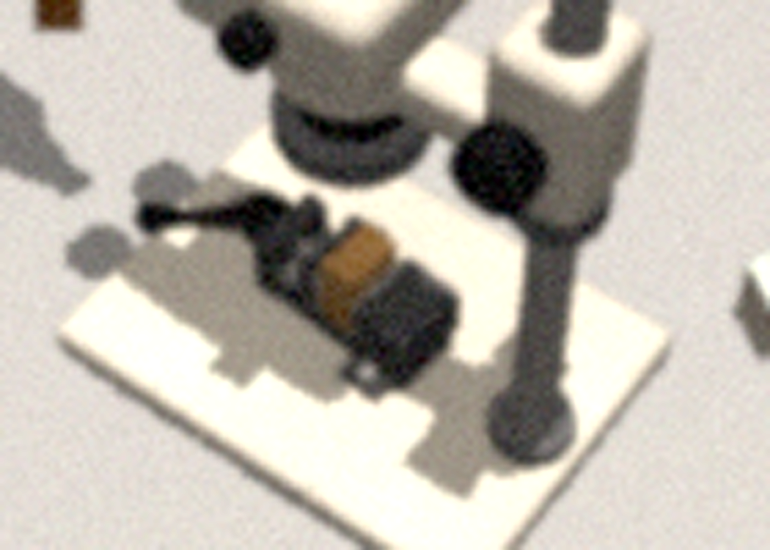

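```bash
python3 - <<'E'
from rig import ctrl
s=ctrl.sense();print(s['clock'],s['contact_force'],s['qd'].round(3) if hasattr(s['qd'],'round') else s['qd'])
print(ctrl.finish_job())
E
```

```text
54.75 [-0.62666446 -0.19818883 -0.74075228] [-0.002 -0.003 -0.002 -0.007 -0.002  0.001  0.001]
the job is handed in; nothing more can be done
None
```

I tightened the vice screw until it came up hard and handed the job in at 54.75 s. No verdict came back. I have no direct reading of the clamp force, so I inferred from the lever's resistance that the sample is clamped.

**How it went:**
- **Hand lean:** the moves cannot tilt the hand directly, so I commanded out-of-reach poses until it leaned about 32°.
- **Tightening:** the first stroke was with the ball gripped. The last two were with shut fingers pushing the ball or arm, which held much better.
- **Slips:** the ball slipped out of the grip once on a tightening stroke and on most of the return swings. Some of those swings fell well short, and some may have undone the screw slightly. The last pushes turned it on past that.

**Last checks:**
- **Tightness:** pushing the lever met about 17 N, then about 31 N, where the same stretch had taken 4–6 N before. After each release the lever stood at the same angle, about 65° to the -y side. The hand did give about 5 mm during the 31 N push, which I took to be arm or clamp flex.
- **Lever:** it looks fully in, with no teeth showing at the hub, and nothing is holding it.
- **Sample:** it looks upright and flush between the jaw plates. The two near top corners measured within about 1–2 mm of where they started. My estimate from all four corners disagreed because I had misread the two far ones, so I set it aside. The side view shows the sample in the same place.
- **Surroundings:** the hand was clear with contact force near zero, and I saw no contact with the microscope. I did not re-measure the bystanders; no move went near them.

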